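# Brush off and prop open the sprung fixture cover

## Robot

A 7-joint arm with a two-finger parallel gripper is mounted at the origin on the work surface. World frame = base frame: x ahead of the robot, y to its left, z up, the work surface at z = 0. Lengths are in m, angles in rad, forces in N, time in s.
With the tool pointing down it reaches from about 0.4 to 0.85 m from the base axis. Payload 6.9 kg.
Tool frame: the origin (TCP) lies midway between the tips of the shut fingers; the grasp point (between the pads) lies 19 mm behind it; z points along the fingers, y is the direction in which the jaws open and shut (so a half turn about z gives the same grasp; the last joint's range is limited). The gripper opens to 85 mm and grips with 20 to 120 N. Pads are 22 mm wide; open, the fingers measure 114 mm over their backs; the gripper's body (76 mm by 85 mm) begins 54 mm behind the grasp point. The pads swing forward as they close: fully open they stand 13 mm farther back than shut.
Start: joints at [-0.998, 0.507, -0.238, 1.5, 0.126, 1.149, -0.155], TCP at [0.282, 0.558, 0.231] pointing down, gripper open.
Joint ranges: [-3.08, 3.08], [-0.24, 2.05], [-1.43, 1.35], [0, 2.5], [-1.52, 4.66], [0.17, 1.96], [-2.89, 2.89]. Speed limits (rad/s): [2.39, 2.39, 3.14, 3.14, 3.14, 3.14, 3.14].

## Interface

Orientations are given as a 3x3 rotation matrix whose columns are the frame's x, y, z axes.
In Python, from rig import bot gives the robot as it stands.
- The arm moves only by the tool play_rows, never from a script. Its argument "targets" is a list that holds one entry, the list of rows, each a list of 7 numbers: the shift along the tool's x, y, z in mm, then the turn, a rotation vector about the tool's x, y, z in rad, then the closure in counts, from 0 (fully open) to 255 (shut). A call has 1 to 8 rows; each row shifts and turns the commanded pose from where the row before left it, along the tool's axes as they then stand; what a row does not reach is not made up. A row lasts 1/10 s, in which the tool goes at most 50 mm and 8.59 degrees, less where a joint would pass 70% of its speed; a pose out of reach is approached as far as the arm can. A call is refused whole if a number of a shift passes 50 or a number of a turn 0.15, either way. A call with a gripper value outside its range is refused whole. The fingers move at their own pace and stop on an object; "grip_force" is the grip in N (left out, the last holds). Time passes only in rows, so rows that do not move let the fingers close. It gives the time, the measured TCP pose, the force and the opening at its end, in the units of the state.
- bot.sense(): the state, without advancing time (a new reading comes with each control period).
- bot.camera(name): name is "side" or "top" or "wrist"; returns a dict with "img" (480x640x3 uint8, red, green, blue), "fx", "fy", "cx", "cy" (pixels), "extrinsics" (4x4, takes a point from camera to world coordinates). Camera axes: x right, y up, looking along -z (the intrinsics and any distortion apply to the point x, -y, -z); pixel columns grow to the right and rows downward; lengths in m; the calibration is good to about 2 mm. A picture is of the moment at which its call begins. There is no depth.
- bot.sign_off(): hands the job in, once; it reports no verdict.
The state is a dict: "time": time; "joints": joint angles; "qd": joint speeds; "joint_efforts": joint torques, N m; "ee_pos": TCP position; "ee_rot": TCP orientation; "wrist_force": force on the tool from outside, world axes, zero at the start; "torque": the same for the moment, N m; "gripper_width": finger opening in m.
Only numpy, scipy, OpenCV 4.12 (cv2) and the standard library are available. Lean on these libraries where they do the work, as an engineer would, in place of code of your own. Each camera call takes 0.05 s, during which the arm holds its last target.

## Task

Some scrap pieces were left on the sprung cover of the white assembly fixture: with the cover shut, use the hand brush to sweep all three into the blue scrap tray on its side, without touching them with the gripper. Stand the brush upright back on the middle of its black mat and let go, then take the black bar and lift the cover until its yellow edge is in line with the red flag arm, and finish while still holding it there, motionless. Do not shift the flag arm or disturb the screwdriver, the oil bottle and the jar.

Things in the scene. Friction and masses are not known exactly. Their poses are not given: they have to be found in the camera images.
- fixture: White plastic housing fixed to the bench, 140 (x) by 170 (y) by 70 mm high. Origin on the bench under its middle; front (-x) faces the robot, z up. On it lies the cover, an aluminium plate 8 mm thick over x -70 to +65 and y -85 to +85 mm of this frame, its upper face 78 mm above the bench when shut. The blue scrap tray is joined to the -y side.
- tray_in (a point): Centre of the inner floor of the blue open scrap tray, at x 0, y -135, z 4 mm in the fixture's frame; axes as the fixture. The tray is 160 (x) by 100 (y) mm outside, walls 4 mm thick, rim 60 mm above the bench; it begins right beside the cover's -y edge, its rim 18 mm below the cover's upper face.
- cover_hinge (a point): Middle of the cover's hinge axis, at x +65, y 0, z 74 mm in the fixture's frame; the axis runs along the fixture's y. Axes as the fixture.
- cover (a joint): Opening angle of the cover in rad: 0 shut, grows as its front (robot) edge rises, up to 1.4. A spring pulls it shut: at the bar it takes about 3 N to start and about 5.5 N square to the cover at 0.8 rad; let go, it falls shut.
- cover_bar (a point): Black round bar, 12 mm thick, 122 mm long, along the fixture's y, ahead of the cover's front edge; this point is its middle, 183 mm from the hinge axis, at x -118, y 0, z 74 mm in the fixture's frame when shut. It is carried by two flat arms at y +-56 mm, with 42 mm of free gap between bar and cover edge; free space below it. It turns with the cover.
- cover_edge (a point): Yellow stud, 18 mm in diameter, on the yellow stripe along the cover's +y edge, 120 mm from the hinge axis; its x axis lies in the cover's plane, pointing to the hinge.
- flag (a joint): Angle of the red flag arm in rad, counted as cover: the cover is in line with the arm when both read the same. It stands somewhere between 0.45 and 0.85 and is held only by friction.
- flag_tip (a point): Round 18 mm tip of the red flag arm, 120 mm from the hinge axis. The arm is 8 mm wide, turns about the hinge axis line, and stands up 106 mm to the +y side of the fixture's middle plane, about 20 mm outside the yellow edge. Its x axis runs along the arm to the hinge.
- brush: Block hand brush standing on its bristles. Origin: centre of the underside of the bristles, z up. Bristle field 32 (its x) by 130 (its y) by 26 mm high (stiff), wooden block 36 by 130 mm from 26 to 42 mm, and on it a wooden grip ridge 22 (x) by 80 (y) mm from 42 to 84 mm high. About 0.16 kg.
- mat: Black rubber mat 170 by 170 mm, 3 mm thick, fixed to the bench; home of the brush. Origin at the middle of its underside.
- scrap_a: Brass scrap block 22 by 17 by 15 mm high lying on the cover; origin at the centre of its underside.
- scrap_b: Blue plastic scrap block, 18 mm cube, on the cover; origin at the centre of its underside.
- scrap_c: Copper L-shaped scrap piece 22 by 18 by 18 mm on the cover; origin at the centre of its underside. The three pieces start within x -45 to +45 and y -55 to +35 mm of the fixture's frame (centres), upright.
- driver: Blue screwdriver, 180 mm long, lying on the bench; a bystander.
- oil: Yellow oil bottle, 48 mm in diameter, 120 mm high; a bystander. Origin at its underside.
- jar: Amber jar with a black cap, 64 mm in diameter, 75 mm high; a bystander. Origin at its underside.

How it is judged:
By the outcome, as a careful person would: the job done as asked, in the order asked, and still so for the second after the job is handed in, while the arm keeps its last pose, push and grip.
It also fails if it takes over 64 s, if anything falls off the work surface, if the arm or the gripper's body presses on something with over 40 N, if the wrist force passes 120 N, or if a joint passes its speed limit or range.

## Working session

There is one attempt and no reset: what is moved stays moved. The work goes in short steps, Python scripts to look and compute and a tool call to move; the robot and the scene stay as the last step left them, time stands still between calls to the robot, and variables do not carry over. Pictures are saved under pics/ and viewed, and the job is handed in when it is done.

Besides the shell and the picture viewer there is one more tool, called after "Request:" by a JSON object that holds its "api" and its "payload", one argument or row to a line. play_rows: Moves the arm, as the interface text tells. Its arguments: {"type":"object","properties":{"targets":{"type":"array"},"grip_force":{"type":"number"}},"required":["targets"]}

```bash
ls; mkdir -p pics
python3 - <<'E'
from rig import bot
import cv2
s=bot.sense()
for k,v in s.items(): print(k,v)
for n in ("side","top","wrist"):
    c=bot.camera(n); cv2.imwrite(f"pics/{n}0.png",c["img"][:,:,::-1]); print(n,{k:c[k] for k in c if k!="img"})
E
```

```text
pics
time 0.0
joints [-0.99749861  0.50833753 -0.23750111  1.50113363  0.12570737  1.14892327
 -0.15478538]
qd [-9.75037384e-04  2.42667224e-04  1.02660293e-03  4.26572576e-05
  3.41176010e-04  4.05562939e-04 -7.65793932e-04]
joint_efforts [ 1.13019967e-03 -6.20604300e+01 -2.18642771e+00 -2.49653649e+01
  1.25548110e-02  1.23116720e-02  9.98173022e-06]
ee_pos [0.28168017 0.55735286 0.23042879]
ee_rot [[-8.92570002e-01  4.50908197e-01 -7.67464277e-04]
 [ 4.50908846e-01  8.92568493e-01 -1.64222429e-03]
 [-5.54779598e-05 -1.81185657e-03 -9.99998357e-01]]
wrist_force [-1.12009743  1.14775839 -0.20963216]
torque [-0.01899656 -0.02819598  0.02341483]
gripper_width 0.0856267633809702
side {'fx': 552.0467297013753, 'fy': 552.0467297013753, 'cx': 306.14815128826933, 'cy': 239.78382833806995, 'extrinsics': array([[ 0.99731759,  0.04645727, -0.05656279,  0.41499808],
       [-0.07216906,  0.75309627, -0.65394008, -0.92952829],
       [ 0.01221696,  0.65626803,  0.75442894,  1.07887565],
       [ 0.        ,  0.        ,  0.        ,  1.        ]])}
top {'fx': 533.2775613273982, 'fy': 533.2775613273982, 'cx': 324.3302914096427, 'cy': 233.962667998748, 'extrinsics': array([[ 3.05259439e-03,  9.80998494e-01, -1.93991332e-01,
         2.41396106e-01],
       [-9.99915078e-01,  5.36549703e-04, -1.30211008e-02,
        -5.34338892e-02],
       [-1.26695943e-02,  1.94014606e-01,  9.80916823e-01,
         1.25633589e+00],
       [ 0.00000000e+00,  0.00000000e+00,  0.00000000e+00,
         1.00000000e+00]])}
wrist {'fx': 405.02728822878487, 'fy': 405.02728822878487, 'cx': 321.0759634861006, 'cy': 245.0494326362738, 'extrinsics': array([[ 0.451159  , -0.8568175 , -0.2496384 ,  0.21962141],
       [ 0.89244301,  0.43283043,  0.12729215,  0.58852289],
       [-0.00101505, -0.28021705,  0.95993613,  0.37388061],
       [ 0.        ,  0.        ,  0.        ,  1.        ]])}
```

View pics/side0.png

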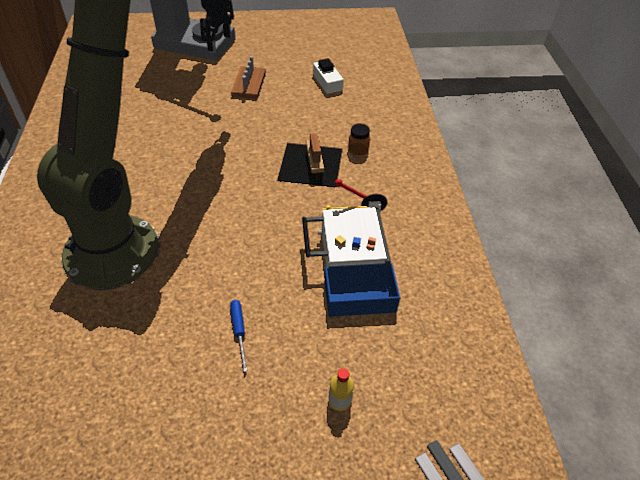

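View pics/top0.png

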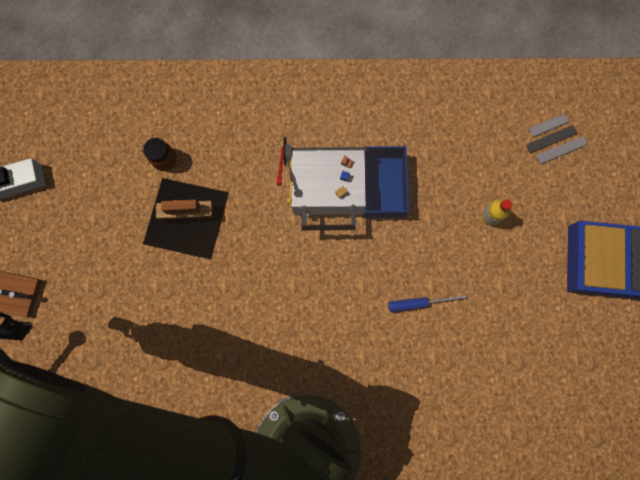

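View pics/wrist0.png

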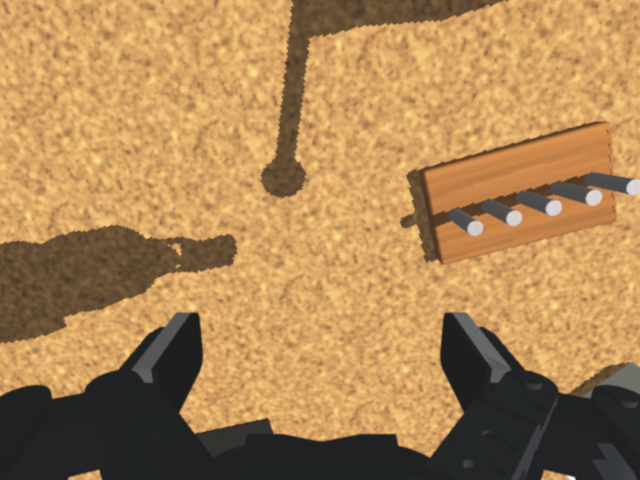

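The side view shows the fixture around px (355,240), with the tray at (360,290), the brush on its mat at (315,155) and the flag arm from (340,182) to (372,200). In the top view the cover is at (328,180), the scraps at (347,161), (345,176) and (342,192), and the brush at (183,208). I'll zoom in next.

```bash
cat > h.py <<'E'
import numpy as np, cv2
def ray(c,u,v):
    E=c["extrinsics"]; d=np.array([(u-c["cx"])/c["fx"],-(v-c["cy"])/c["fy"],-1.0])
    return E[:3,3],E[:3,:3]@d
def onz(c,u,v,z):
    o,d=ray(c,u,v); return o+d*(z-o[2])/d[2]
def tri(c1,p1,c2,p2):
    o1,d1=ray(c1,*p1);o2,d2=ray(c2,*p2)
    A=np.stack([d1,-d2],1);t=np.linalg.lstsq(A,o2-o1,rcond=None)[0]
    a=o1+t[0]*d1;b=o2+t[1]*d2; return (a+b)/2,np.linalg.norm(a-b)
def proj(c,P):
    E=c["extrinsics"]; p=E[:3,:3].T@(np.asarray(P)-E[:3,3]); return np.array([c["cx"]+c["fx"]*p[0]/-p[2],c["cy"]-c["fy"]*p[1]/-p[2]])
def crop(c,x,y,w,h,s,name):
    im=c["img"][y:y+h,x:x+w,::-1]; cv2.imwrite(name,cv2.resize(im,None,fx=s,fy=s,interpolation=cv2.INTER_CUBIC))
E
python3 - <<'E'
from rig import bot
from h import *
import pickle
t=bot.camera("top");s=bot.camera("side"); pickle.dump((t,s),open("c0.pkl","wb"))
crop(t,265,130,160,110,5,"pics/t1.png"); crop(s,290,170,120,150,4,"pics/s1.png")
crop(t,130,120,110,150,4,"pics/t2.png"); crop(s,270,110,120,100,6,"pics/s2.png")
E
```

```text
(no output)
```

View pics/t1.png

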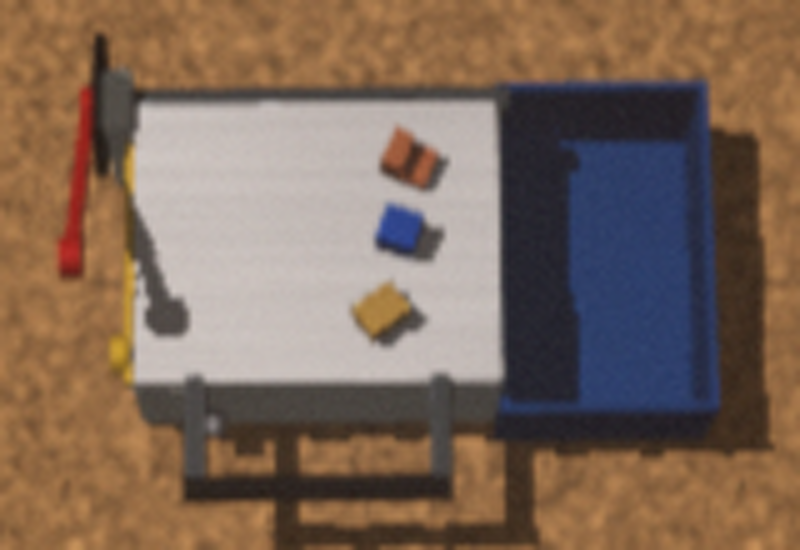

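View pics/s1.png

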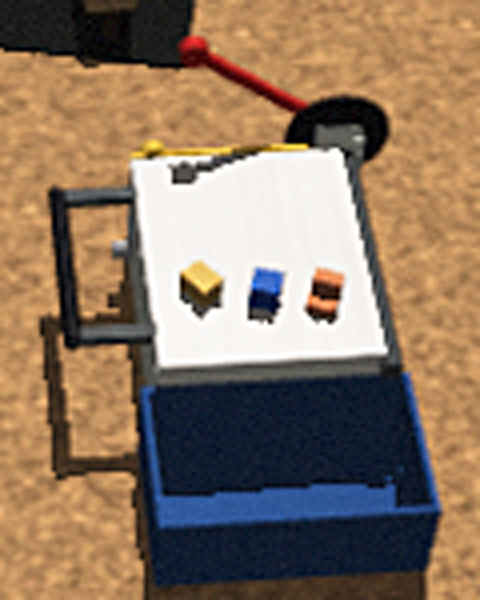

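View pics/t2.png

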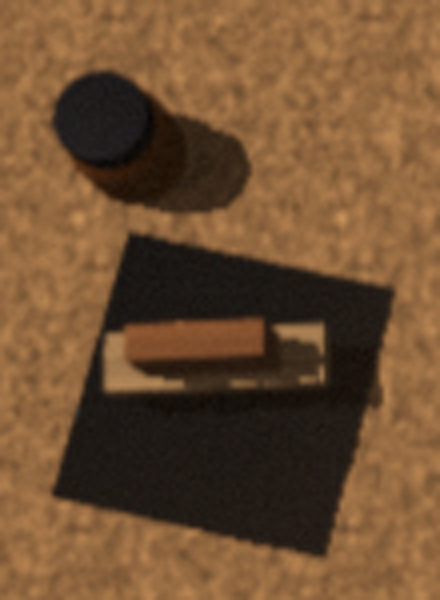

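View pics/s2.png

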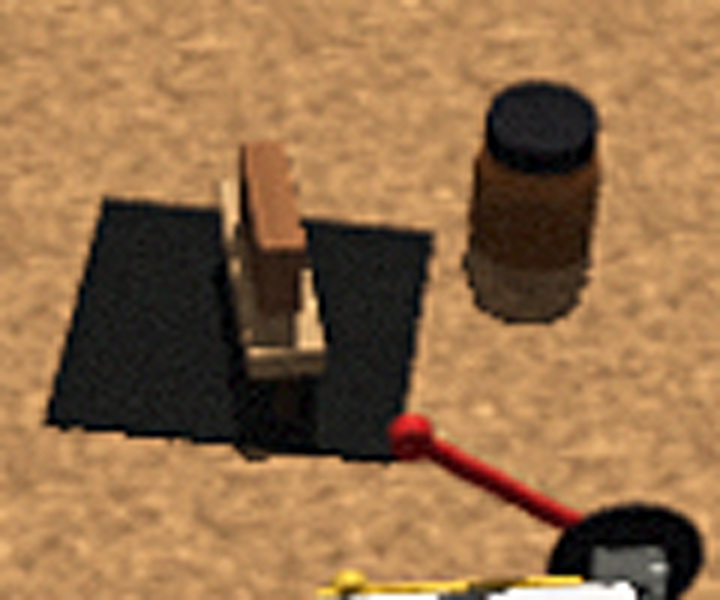

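```bash
cat > m.py <<'E'
from h import *
import pickle
t,s=pickle.load(open("c0.pkl","rb"))
T1=lambda x,y:(265+(x+.5)/5-.5,130+(y+.5)/5-.5)
T2=lambda x,y:(130+(x+.5)/4-.5,120+(y+.5)/4-.5)
S1=lambda x,y:(290+(x+.5)/4-.5,170+(y+.5)/4-.5)
S2=lambda x,y:(270+(x+.5)/6-.5,110+(y+.5)/6-.5)
def fit(pts):
    A=np.array([p for p,_ in pts])/1000; B=np.array([w[:2] for _,w in pts])
    a=A-A.mean(0);b=B-B.mean(0); th=np.arctan2((a[:,0]*b[:,1]-a[:,1]*b[:,0]).sum(),(a*b).sum())
    R=np.array([[np.cos(th),-np.sin(th)],[np.sin(th),np.cos(th)]]); o=B.mean(0)-R@A.mean(0)
    return th,o,((A@R.T+o-B)*1000).round(1)
ft=[((65,85),onz(t,*T1(135,99),.078)),((65,-85),onz(t,*T1(500,99),.078)),((-70,-85),onz(t,*T1(502,382),.078)),((-70,85),onz(t,*T1(133,382),.078)),
 ((80,-185),onz(t,*T1(709,83),.06)),((-80,-185),onz(t,*T1(719,410),.06)),((-118,61),onz(t,*T1(185,488),.074)),((-118,-61),onz(t,*T1(450,488),.074))]
fs=[((65,85),onz(s,*S1(337,149),.078)),((65,-85),onz(s,*S1(387,355),.078)),((-70,-85),onz(s,*S1(157,365),.078)),((-70,85),onz(s,*S1(132,160),.078)),
 ((80,-185),onz(s,*S1(438,511),.06)),((-80,-185),onz(s,*S1(157,525),.06)),((-118,61),onz(s,*S1(57,193),.074)),((-118,-61),onz(s,*S1(72,340),.074))]
for f in (ft,fs,ft+fs): print("fix",*fit(f))
m=[onz(t,*T2(*p),.003) for p in [(130,234),(393,290),(326,555),(53,493)]]
print("mat",[x.round(4) for x in m],np.mean(m,0),[np.linalg.norm(m[i]-m[i-1]) for i in range(4)])
ms=[onz(s,*S2(*p),.003) for p in [(105,198),(434,233),(398,462),(46,425)]]
print("mat side",np.mean(ms,0),[np.linalg.norm(ms[i]-ms[i-1]) for i in range(4)])
r=[onz(t,*T2(*p),.087) for p in [(126,325),(264,319),(266,356),(130,362)]]
print("ridge",np.mean(r,0),[x.round(4) for x in r])
b=[onz(t,*T2(*p),.045) for p in [(103,335),(326,322),(326,388),(103,392)]]
print("block",np.mean(b,0),[x.round(4) for x in b])
r=[onz(s,*S2(*p),.087) for p in [(242,145),(284,143),(305,245),(260,251)]]
print("ridge side",np.mean(r,0),[x.round(4) for x in r])
th,o,_=fit(ft+fs);R=np.array([[np.cos(th),-np.sin(th)],[np.sin(th),np.cos(th)]])
np.savez("fix.npz",th=th,o=o)
for n,p,z in [("a",(383,307),.093),("b",(402,227),.096),("c",(408,155),.094)]:
    w=onz(t,*T1(*p),z);print(n,w,R.T@(w[:2]-o))
P,e=tri(t,T1(71,255),s,S2(410,436)); print("tip",P,e, R.T@(P[:2]-o))
P2,e2=tri(t,T1(119,352),s,S2(350,583)); print("stud",P2,e2,R.T@(P2[:2]-o))
x=(R.T@(P[:2]-o))[0]; print("flag",np.arctan2(P[2]-.074,.065-x),np.hypot(P[2]-.074,.065-x))
print("jar",onz(t,*T2(103,118),.075),"oil",onz(t,506,205,.12),"drv",onz(t,394,306,.015),onz(t,466,297,.005))
E
python3 m.py
```

```text
fix 0.0016655658955596773 [ 0.60939449 -0.04591757] [[-0.8  0.2]
 [-0.2 -0.1]
 [ 0.2 -1. ]
 [-0.1  1.1]
 [ 0.6 -0.2]
 [-0.9 -0.2]
 [ 0.5  1. ]
 [ 0.6 -0.9]]
fix 0.0022821411814623583 [ 0.60777898 -0.04594248] [[ 2.8  1.3]
 [-0.3  0.2]
 [-0.2 -1. ]
 [-1.3  2.8]
 [ 0.5 -0.3]
 [-0.8 -1.3]
 [-0.3  0.6]
 [-0.5 -2.2]]
fix 0.00197268153806317 [ 0.60858679 -0.04593006] [[-1.6  0.2]
 [-1.  -0.1]
 [-0.5 -1. ]
 [-0.9  1. ]
 [-0.2 -0.2]
 [-1.6 -0.2]
 [-0.4  1. ]
 [-0.2 -0.9]
 [ 3.7  1.3]
 [ 0.5  0.2]
 [ 0.6 -1. ]
 [-0.4  2.8]
 [ 1.3 -0.3]
 [-0.  -1.3]
 [ 0.6  0.6]
 [ 0.2 -2.2]]
mat [array([0.6289, 0.3621, 0.003 ]), array([0.5932, 0.1988, 0.003 ]), array([0.4299, 0.2326, 0.003 ]), array([0.4672, 0.3984, 0.003 ])] [0.5297848 0.297989  0.003    ] [np.float64(0.1656564525356191), np.float64(0.16712994962027478), np.float64(0.16675757227438454), np.float64(0.16998714451804442)]
mat side [0.52988264 0.29689291 0.003     ] [np.float64(0.17067719906500084), np.float64(0.16808418315534235), np.float64(0.16886095888350383), np.float64(0.16792570138125912)]
ridge [0.54002468 0.29250057 0.087     ] [array([
[... 353 characters left out ...]
0.5291, 0.3304, 0.087 ]), array([0.5493, 0.3308, 0.087 ]), array([0.5526, 0.2554, 0.087 ]), array([0.5315, 0.2524, 0.087 ])]
a [ 0.57041662 -0.07580103  0.093     ] [-0.03822902 -0.02979561]
b [ 0.6071304 -0.0844695  0.096    ] [-0.00153242 -0.03853649]
c [ 0.64201793 -0.08741429  0.094     ] [ 0.03334924 -0.0415501 ]
tip [0.57726796 0.06001949 0.14806732] 0.0018474074243159718 [-0.03110977  0.10601112]
stud [0.55309254 0.04439939 0.07906504] 0.00011930293145884016 [-0.05531595  0.09043874]
flag 0.6565887855453548 0.12133860052589868
jar [0.67730994 0.35852362 0.075     ] oil [ 0.53088487 -0.43534691  0.12      ] drv [ 0.31753255 -0.19824855  0.015     ] [ 0.33934587 -0.36735383  0.005     ]
```

Measurements agree with the given sizes: the fixture is at (0.6085, -0.046) with yaw about 0, the brush at (0.540, 0.2925) with yaw 0.049, the mat at (0.530, 0.2975), and the flag reads about 0.657 at radius 121 mm. First I turn to the brush's yaw, then move above it.

Request:
{"api": "play_rows", "payload": {
  "targets": [
    [[0,0,0,0,0,0.132,0],[0,0,0,0,0,0.132,0],[0,0,0,0,0,0.132,0],[0,0,0,0,0,0.132,0],[0,0,0,0,0,0.132,0],[0,0,0,0,0,0.132,0],[0,0,0,0,0,0.132,0],[0,0,0,0,0,0.132,0]]
  ],
  "grip_force": 60
}}

```text
time: 1.05
ee_pos: [0.2817, 0.5578, 0.2311]
ee_rot: [[-0.042, 0.999, -0.0], [0.999, 0.042, -0.0], [-0.0, -0.0, -1.0]]
wrist_force: [-0.0, 0.8, -0.0]
gripper_width: 0.0855
```

Request:
{"api": "play_rows", "payload": {
  "targets": [
    [[-28,24.5,4,0,0,0,0],[-28,24.5,4,0,0,0,0],[-28,24.5,4,0,0,0,0],[-28,24.5,4,0,0,0,0],[-28,24.5,8,0,0,0,0],[-28,24.5,8,0,0,0,0],[-28,24.5,8,0,0,0,0],[-28,24.5,8,0,0,0,0]]
  ]
}}

```text
time: 1.85
ee_pos: [0.489, 0.3422, 0.183]
ee_rot: [[-0.047, 0.999, -0.0], [0.999, 0.047, 0.0], [0.0, -0.0, -1.0]]
wrist_force: [-0.1, 1.1, -0.5]
gripper_width: 0.0855
```

Request:
{"api": "play_rows", "payload": {
  "targets": [
    [[-28,24.5,8,0,0,0,0],[-27,24.5,8,0,0,0,0],[0,0,0,0,0,0,0],[0,0,0,0,0,0,0]]
  ]
}}

```text
time: 2.25
ee_pos: [0.54, 0.2898, 0.1669]
ee_rot: [[-0.045, 0.999, -0.001], [0.999, 0.045, -0.0], [-0.0, -0.001, -1.0]]
wrist_force: [0.0, 0.7, -0.8]
gripper_width: 0.0857
```

```bash
cat > st.py <<'E'
from rig import bot
import numpy as np
def st():
    s=bot.sense();R=np.array(s["ee_rot"])
    print("t",round(s["time"],2),"p",np.round(s["ee_pos"],4),"yaw_y",round(np.degrees(np.arctan2(R[1,1],R[0,1])),2),"z",np.round(R[:,2],4),"F",np.round(s["wrist_force"],1),"w",round(s["gripper_width"],4),"j",np.round(s["joints"],2))
    return s
E
python3 - <<'E'
from st import *
from h import *
st()
c=bot.camera("wrist"); cv2.imwrite("pics/w1.png",c["img"][:,:,::-1])
import pickle; pickle.dump(c,open("w1.pkl","wb"))
E
```

```text
t 2.25 p [0.54   0.2898 0.1669] yaw_y 2.57 z [-8.e-04 -3.e-04 -1.e+00] F [ 0.   0.7 -0.8] w 0.0857 j [-0.57  0.54  0.07  1.63 -0.04  0.98 -0.45]
```

View pics/w1.png

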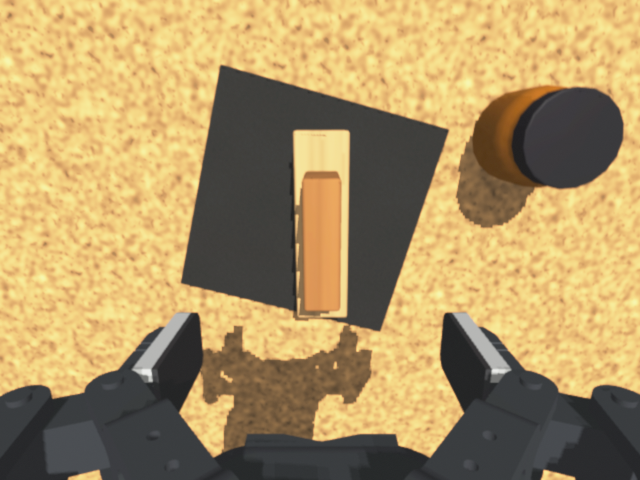

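The wrist view shows the brush ridge from (302,179) to (340,310), the mat corners at (221,66), (447,129), (380,330) and (182,283), and the jar well clear.

Run:
```python
from h import *
import pickle
c=pickle.load(open("w1.pkl","rb"))
r=[onz(c,*p,.087) for p in [(301,180),(341,180),(340,311),(305,311)]]; print("ridge",np.mean(r,0),[x.round(4) for x in r])
m=[onz(c,*p,.003) for p in [(221,66),(447,129),(380,330),(182,283)]]; print("mat",np.mean(m,0),[x.round(4) for x in m])
b=[onz(c,*p,.045) for p in [(293,130),(350,130),(347,318),(297,318)]]; print("block",np.mean(b,0),[x.round(4) for x in b])
```

```text
ridge [0.54158479 0.29260644 0.087     ] [array([0.5284, 0.3313, 0.087 ]), array([0.5503, 0.3323, 0.087 ]), array([0.5543, 0.2539, 0.087 ]), array([0.5332, 0.2529, 0.087 ])]
mat [0.53041096 0.29772113 0.003     ] [array([0.4663, 0.3975, 0.003 ]), array([0.6298, 0.3623, 0.003 ]), array([0.5949, 0.198 , 0.003 ]), array([0.4306, 0.233 , 0.003 ])]
block [0.541581   0.29285215 0.045     ] [array([0.5206, 0.3571, 0.045 ]), array([0.5564, 0.3587, 0.045 ]), array([0.5627, 0.2286, 0.045 ]), array([0.5267, 0.227 , 0.045 ])]
```

Request:
{"api": "play_rows", "payload": {
  "targets": [
    [[2.7,1.2,30,0,0,0,0],[0,0,30,0,0,0,0],[0,0,30,0,0,0,0],[0,0,25,0,0,0,0],[0,0,0,0,0,0,255],[0,0,0,0,0,0,255],[0,0,0,0,0,0,255],[0,0,0,0,0,0,255]]
  ],
  "grip_force": 60
}}

```text
time: 3.1
ee_pos: [0.5415, 0.2942, 0.054]
ee_rot: [[-0.047, 0.999, 0.002], [0.999, 0.047, 0.002], [0.001, 0.002, -1.0]]
wrist_force: [0.3, -0.7, -0.2]
gripper_width: 0.0283
```

Request:
{"api": "play_rows", "payload": {
  "targets": [
    [[0,0,0,0,0,0,255],[0,0,0,0,0,0,255],[0,0,0,0,0,0,255]]
  ]
}}

```text
time: 3.4
ee_pos: [0.5414, 0.294, 0.0538]
ee_rot: [[-0.047, 0.999, 0.002], [0.999, 0.047, 0.002], [0.001, 0.002, -1.0]]
wrist_force: [-1.5, 1.3, 6.2]
gripper_width: 0.0216
```

Run:
```python
from st import *
from h import *
st()
c=bot.camera("wrist"); cv2.imwrite("pics/w2.png",c["img"][:,:,::-1])
```

```text
t 3.4 p [0.5414 0.294  0.0538] yaw_y 2.7 z [ 0.002   0.0015 -1.    ] F [-1.5  1.3  6.2] w 0.0216 j [-0.57  0.67  0.05  1.74 -0.05  0.73 -0.44]
```

View pics/w2.png

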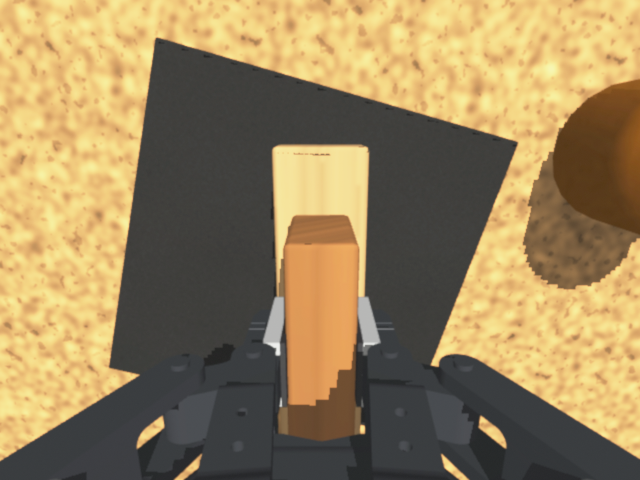

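Grasp is good (22 mm opening). Next: lift, carry over the fixture and turn the brush so its length runs along x.

Request:
{"api": "play_rows", "payload": {
  "targets": [
    [[0,0,-20,0,0,0,255],[0,0,-40,0,0,0,255],[0,0,-45,0,0,0,255],[0,0,-45,0,0,0,255],[0,0,-40,0,0,0,255],[0,0,-20,0,0,0,255]]
  ]
}}

```text
time: 4.05
ee_pos: [0.5416, 0.2936, 0.2667]
ee_rot: [[-0.047, 0.999, 0.005], [0.999, 0.047, 0.003], [0.003, 0.005, -1.0]]
wrist_force: [0.9, 0.2, -2.2]
gripper_width: 0.0213
```

Request:
{"api": "play_rows", "payload": {
  "targets": [
    [[-25,6,0,0,0,0,255],[-40,6,0,0,0,0,255],[-42,6,0,0,0,0,255],[-42,6,0,0,0,0,255],[-42,6,0,0,0,0,255],[-42,6,0,0,0,0,255],[-42,6,0,0,0,0,255],[-35,6,0,0,0,0,255]]
  ]
}}

```text
time: 4.85
ee_pos: [0.6029, -0.017, 0.2625]
ee_rot: [[-0.045, 0.999, -0.0], [0.999, 0.045, -0.001], [-0.001, -0.0, -1.0]]
wrist_force: [1.1, -0.3, -1.8]
gripper_width: 0.0213
```

Request:
{"api": "play_rows", "payload": {
  "targets": [
    [[-13,1,0,0,0,-0.1,255],[0,0,0,0,0,-0.14,255],[0,0,0,0,0,-0.14,255],[0,0,0,0,0,-0.14,255],[0,0,0,0,0,-0.14,255],[0,0,0,0,0,-0.14,255],[0,0,0,0,0,-0.14,255],[0,0,0,0,0,-0.14,255]]
  ]
}}

```text
time: 5.65
ee_pos: [0.6044, -0.0272, 0.2623]
ee_rot: [[-0.905, 0.424, -0.001], [0.424, 0.905, -0.0], [0.0, -0.0, -1.0]]
wrist_force: [-0.3, -0.3, -2.0]
gripper_width: 0.0211
```

Request:
{"api": "play_rows", "payload": {
  "targets": [
    [[0,0,0,0,0,-0.14,255],[0,0,0,0,0,-0.14,255],[0,0,0,0,0,-0.14,255],[0,0,0,0,0,-0.024,255],[0,0,0,0,0,0,255],[0,0,0,0,0,0,255]]
  ]
}}

```text
time: 6.25
ee_pos: [0.6047, -0.0271, 0.2623]
ee_rot: [[-1.0, 0.003, -0.0], [0.003, 1.0, -0.0], [0.0, -0.0, -1.0]]
wrist_force: [0.5, -0.3, -1.9]
gripper_width: 0.021
```

Run:
```python
from st import *
from h import *
st()
import pickle
t=bot.camera("top");s=bot.camera("side");w=bot.camera("wrist")
crop(t,225,100,200,150,4,"pics/t3.png"); crop(s,260,80,200,150,4,"pics/s3.png"); cv2.imwrite("pics/w3.png",w["img"][:,:,::-1])
pickle.dump((t,s,w),open("c3.pkl","wb"))
```

```text
t 6.25 p [ 0.6047 -0.0271  0.2623] yaw_y 89.83 z [-2.e-04 -1.e-04 -1.e+00] F [ 0.5 -0.3 -1.9] w 0.021 j [ 0.16  0.46 -0.24  1.5   0.11  1.2   1.46]
```

View pics/s3.png

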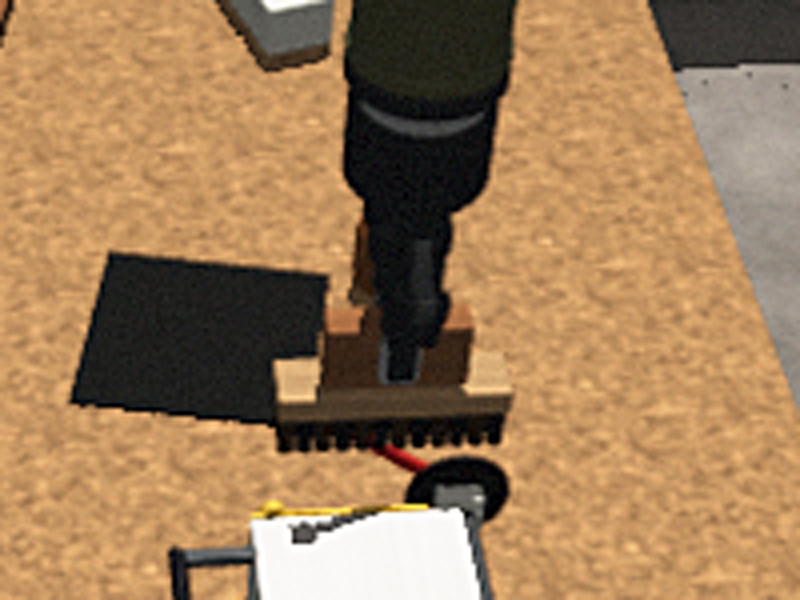

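View pics/w3.png

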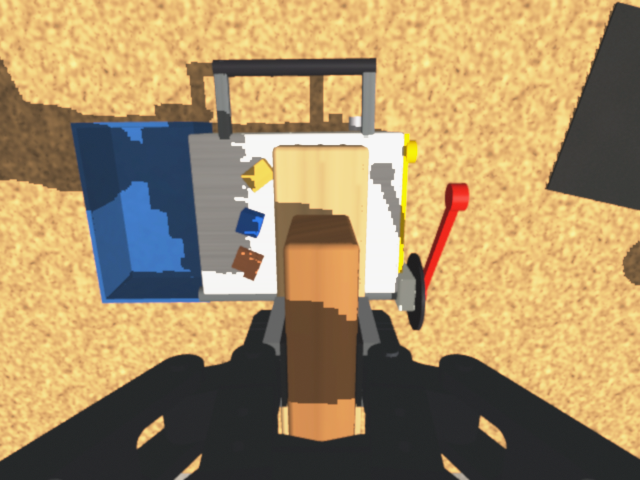

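The brush hangs level along x. In the wrist view its edge is at px 275, and the scraps are all to its left at (258,175), (250,222) and (247,262). I lower it to about 2 mm above the cover.

Request:
{"api": "play_rows", "payload": {
  "targets": [
    [[0,0,25,0,0,0,255],[0,0,40,0,0,0,255],[0,0,35,0,0,0,255],[0,0,15,0,0,0,255],[0,0,10,0,0,0,255],[0,0,0,0,0,0,255],[0,0,0,0,0,0,255]]
  ]
}}

```text
time: 7.1
ee_pos: [0.6055, -0.0268, 0.1382]
ee_rot: [[-1.0, 0.0, 0.001], [0.0, 1.0, -0.0], [-0.001, -0.0, -1.0]]
wrist_force: [0.4, -0.2, -1.6]
gripper_width: 0.0211
```

Run:
```python
from st import *
from h import *
st()
import pickle
s=bot.camera("side");w=bot.camera("wrist")
crop(s,290,130,150,110,5,"pics/s4.png"); cv2.imwrite("pics/w4.png",w["img"][:,:,::-1])
```

```text
t 7.1 p [ 0.6055 -0.0268  0.1382] yaw_y 90.0 z [ 0.0013 -0.     -1.    ] F [ 0.4 -0.2 -1.6] w 0.0211 j [ 0.15  0.56 -0.23  1.68  0.15  0.91  1.43]
```

View pics/s4.png

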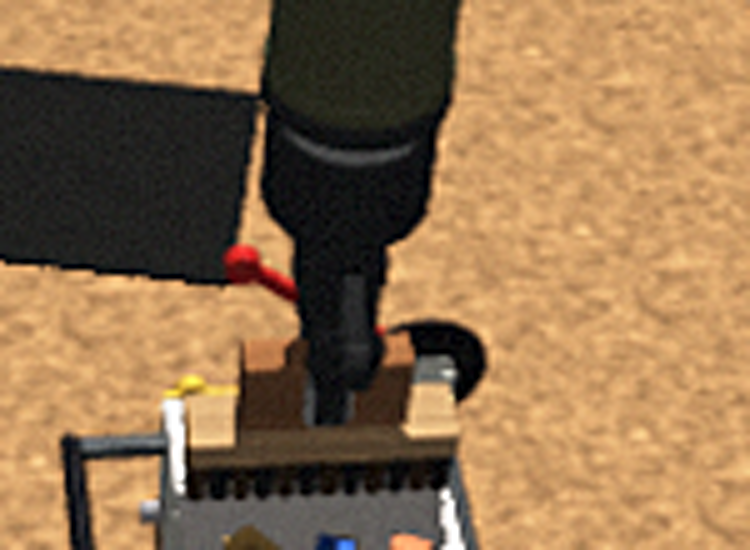

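View pics/w4.png

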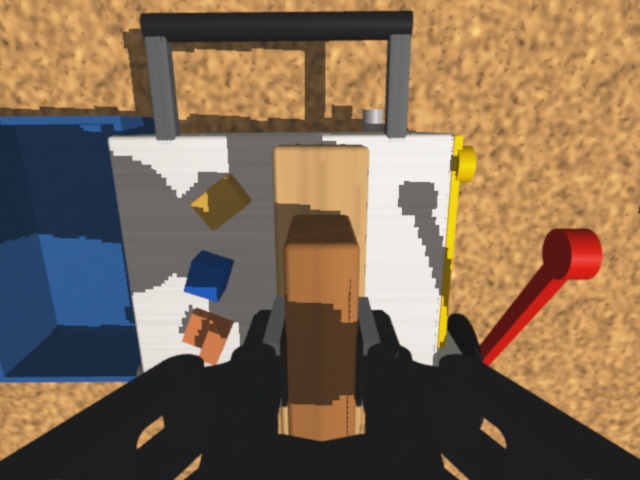

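Request:
{"api": "play_rows", "payload": {
  "targets": [
    [[0,0,4,0,0,0,255],[0,0,2,0,0,0,255],[0,0,0,0,0,0,255]]
  ]
}}

```text
time: 7.5
ee_pos: [0.6047, -0.027, 0.1312]
ee_rot: [[-1.0, -0.0, -0.0], [-0.0, 1.0, -0.0], [0.0, -0.0, -1.0]]
wrist_force: [-0.1, -0.2, -3.0]
gripper_width: 0.0211
```

Run:
```python
from st import *
from h import *
st()
import pickle
w=bot.camera("wrist");pickle.dump(w,open("w5.pkl","wb"))
```

```text
t 7.5 p [ 0.6047 -0.027   0.1312] yaw_y 90.01 z [-3.e-04 -1.e-04 -1.e+00] F [-0.1 -0.2 -3. ] w 0.0211 j [ 0.15  0.57 -0.23  1.69  0.16  0.9   1.43]
```

Request:
{"api": "play_rows", "payload": {
  "targets": [
    [[0,-6,0,0,0,0,255],[0,-10,0,0,0,0,255],[0,-10,0,0,0,0,255],[0,-10,0,0,0,0,255],[0,-10,0,0,0,0,255],[0,-10,0,0,0,0,255],[0,-10,0,0,0,0,255],[0,-4,0,0,0,0,255]]
  ]
}}

```text
time: 8.35
ee_pos: [0.6048, -0.0988, 0.1313]
ee_rot: [[-1.0, 0.001, -0.0], [0.001, 1.0, -0.001], [0.0, -0.001, -1.0]]
wrist_force: [-0.1, 0.3, -1.9]
gripper_width: 0.0212
```

Run:
```python
from st import *
from h import *
st()
import pickle
s=bot.camera("side");w=bot.camera("wrist")
crop(s,290,170,130,150,4,"pics/s6.png"); cv2.imwrite("pics/w6.png",w["img"][:,:,::-1])
```

```text
t 8.35 p [ 0.6048 -0.0988  0.1313] yaw_y 89.92 z [-0.e+00 -7.e-04 -1.e+00] F [-0.1  0.3 -1.9] w 0.0212 j [ 0.26  0.58 -0.23  1.67  0.16  0.91  1.54]
```

View pics/s6.png

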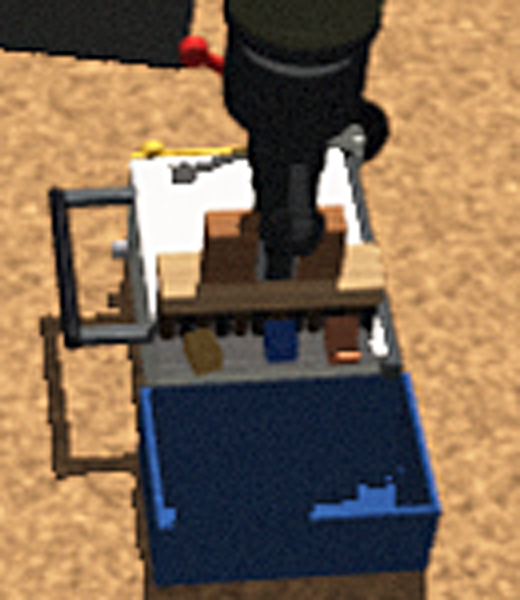

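View pics/w6.png

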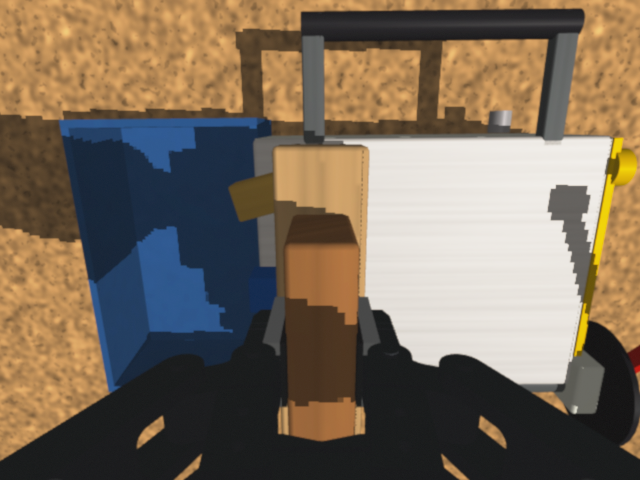

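All three pieces sit in front of the bristles near the tray-side edge (side view (203,350), (281,340), (343,340)). I keep going over the edge.

Request:
{"api": "play_rows", "payload": {
  "targets": [
    [[0,-6,0,0,0,0,255],[0,-8,0,0,0,0,255],[0,-8,0,0,0,0,255],[0,-8,0,0,0,0,255],[0,-8,0,0,0,0,255],[0,-8,0,0,0,0,255],[0,-6,0,0,0,0,255],[0,0,0,0,0,0,255]]
  ]
}}

```text
time: 9.25
ee_pos: [0.6047, -0.1505, 0.1312]
ee_rot: [[-1.0, 0.002, -0.0], [0.002, 1.0, -0.001], [0.0, -0.001, -1.0]]
wrist_force: [-0.1, -0.2, -2.6]
gripper_width: 0.0213
```

Request:
{"api": "play_rows", "payload": {
  "targets": [
    [[0,0,-20,0,0,0,255],[0,0,-40,0,0,0,255],[0,0,-40,0,0,0,255],[0,0,-40,0,0,0,255],[0,0,0,0,0,0,255]]
  ]
}}

```text
time: 9.75
ee_pos: [0.6076, -0.1486, 0.2776]
ee_rot: [[-1.0, -0.001, 0.01], [-0.001, 1.0, -0.002], [-0.01, -0.002, -1.0]]
wrist_force: [1.2, 0.5, -1.1]
gripper_width: 0.0214
```

Run:
```python
from st import *
from h import *
st()
import pickle
s=bot.camera("side");w=bot.camera("wrist")
crop(s,290,170,130,150,4,"pics/s7.png"); cv2.imwrite("pics/w7.png",w["img"][:,:,::-1])
```

```text
t 9.75 p [ 0.6076 -0.1486  0.2776] yaw_y 90.04 z [ 0.0104 -0.0017 -0.9999] F [ 1.2  0.5 -1.1] w 0.0214 j [ 0.35  0.47 -0.25  1.43  0.12  1.24  1.66]
```

View pics/s7.png

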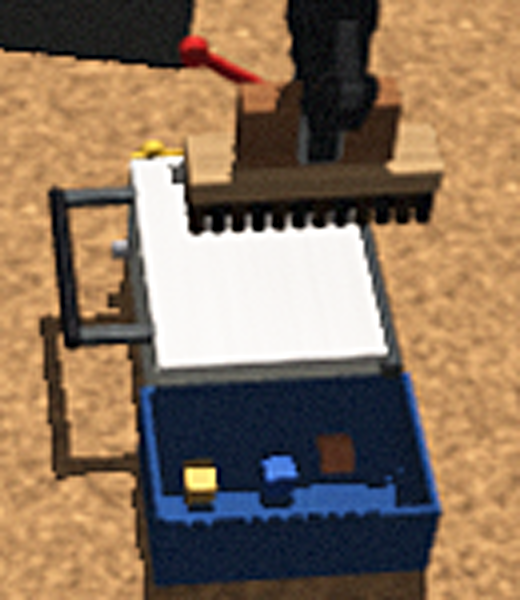

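View pics/w7.png

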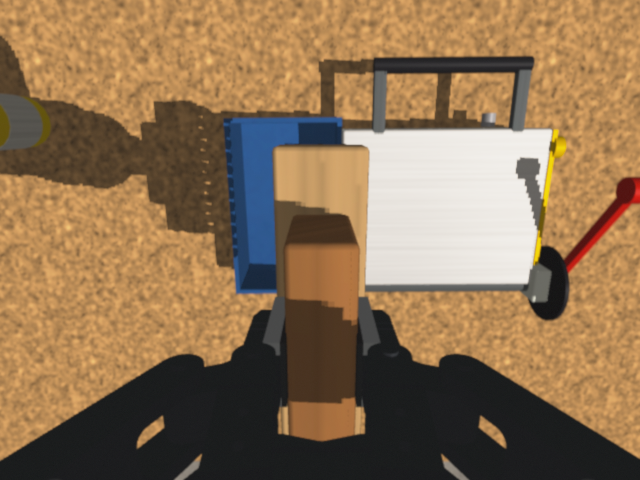

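All three pieces are in the tray (side view (200,480), (280,468), (335,452)). Carrying the brush back above the mat.

Request:
{"api": "play_rows", "payload": {
  "targets": [
    [[4,25,0,0,0,0,255],[8,42,0,0,0,0,255],[8,42,0,0,0,0,255],[8,42,0,0,0,0,255],[8,42,0,0,0,0,255],[8,42,0,0,0,0,255],[8,42,0,0,0,0,255],[8,42,0,0,0,0,255]]
  ]
}}

```text
time: 10.65
ee_pos: [0.5433, 0.1714, 0.2693]
ee_rot: [[-1.0, -0.001, -0.003], [-0.001, 1.0, -0.001], [0.003, -0.001, -1.0]]
wrist_force: [0.5, -0.4, -3.2]
gripper_width: 0.021
```

Request:
{"api": "play_rows", "payload": {
  "targets": [
    [[8,42,0,0,0,0,255],[6,42,0,0,0,0,255],[4,30,0,0,0,0,255],[0,15,0,0,0,0.1,255],[0,0,0,0,0,0.14,255],[0,0,0,0,0,0.14,255],[0,0,0,0,0,0.14,255],[0,0,0,0,0,0.14,255]]
  ]
}}

```text
time: 11.45
ee_pos: [0.5258, 0.2987, 0.2689]
ee_rot: [[-0.787, 0.617, -0.003], [0.617, 0.787, -0.002], [0.001, -0.004, -1.0]]
wrist_force: [-0.8, 0.7, -2.6]
gripper_width: 0.0213
```

Request:
{"api": "play_rows", "payload": {
  "targets": [
    [[0,0,0,0,0,0.14,255],[0,0,0,0,0,0.14,255],[0,0,0,0,0,0.14,255],[0,0,0,0,0,0.14,255],[0,0,0,0,0,0.14,255],[0,0,0,0,0,0.14,255],[0,0,0,0,0,0.024,255],[0,0,0,0,0,0,255]]
  ]
}}

```text
time: 12.25
ee_pos: [0.5261, 0.299, 0.2698]
ee_rot: [[-0.05, 0.999, -0.002], [0.999, 0.05, -0.002], [-0.001, -0.002, -1.0]]
wrist_force: [0.2, -0.1, -1.6]
gripper_width: 0.0209
```

Run:
```python
from st import *
from h import *
s=st()
R=np.array(s["ee_rot"]); d=np.array([.530,.299,.1038])-s["ee_pos"]; print("tool shift mm",(R.T@d*1000).round(1))
```

```text
t 12.25 p [0.5261 0.299  0.2698] yaw_y 2.87 z [-0.0022 -0.0015 -1.    ] F [ 0.2 -0.1 -1.6] w 0.0209 j [-0.58  0.45  0.03  1.49 -0.01  1.21 -0.49]
tool shift mm [1.00e-01 4.30e+00 1.66e+02]
```

Request:
{"api": "play_rows", "payload": {
  "targets": [
    [[0,4,30,0,0,0,255],[0,0,45,0,0,0,255],[0,0,45,0,0,0,255],[0,0,45,0,0,0,255],[0,0,30,0,0,0,255],[0,0,13,0,0,0,255],[0,0,0,0,0,0,255],[0,0,0,0,0,0,255]]
  ]
}}

```text
time: 13.05
ee_pos: [0.5316, 0.2996, 0.0644]
ee_rot: [[-0.048, 0.999, 0.001], [0.999, 0.048, 0.001], [0.001, 0.001, -1.0]]
wrist_force: [-0.2, 0.1, -0.8]
gripper_width: 0.0214
```

Run:
```python
from st import *
from h import *
s=st()
R=np.array(s["ee_rot"]); d=np.array([.530,.299,.054])-s["ee_pos"]; print("tool shift mm",(R.T@d*1000).round(1))
c=bot.camera("wrist"); cv2.imwrite("pics/w8.png",c["img"][:,:,::-1])
```

```text
t 13.05 p [0.5316 0.2996 0.0644] yaw_y 2.75 z [ 1.3e-03  9.0e-04 -1.0e+00] F [-0.2  0.1 -0.8] w 0.0214 j [-0.57  0.65  0.02  1.75 -0.02  0.74 -0.49]
tool shift mm [-0.6 -1.7 10.4]
```

View pics/w8.png

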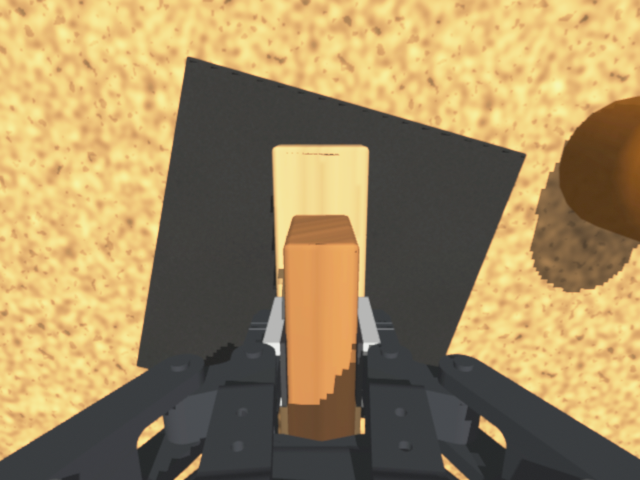

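Request:
{"api": "play_rows", "payload": {
  "targets": [
    [[-0.5,-1.5,5,0,0,0,255],[0,0,3,0,0,0,255],[0,0,2,0,0,0,255],[0,0,0,0,0,0,255],[0,0,0,0,0,0,255]]
  ]
}}

```text
time: 13.6
ee_pos: [0.5294, 0.2987, 0.0538]
ee_rot: [[-0.047, 0.999, 0.0], [0.999, 0.047, 0.0], [0.0, 0.0, -1.0]]
wrist_force: [-1.3, -0.4, 4.4]
gripper_width: 0.0211
```

Run:
```python
from st import *
st()
```

```text
t 13.6 p [0.5294 0.2987 0.0538] yaw_y 2.69 z [ 4.e-04  2.e-04 -1.e+00] F [-1.3 -0.4  4.4] w 0.0211 j [-0.57  0.66  0.02  1.76 -0.02  0.72 -0.49]
```

Request:
{"api": "play_rows", "payload": {
  "targets": [
    [[0,0,0,0,0,0,180],[0,0,0,0,0,0,100],[0,0,0,0,0,0,0],[0,0,0,0,0,0,0],[0,0,0,0,0,0,0],[0,0,-10,0,0,0,0],[0,0,-30,0,0,0,0],[0,0,-40,0,0,0,0]]
  ]
}}

```text
time: 14.4
ee_pos: [0.5283, 0.2981, 0.1332]
ee_rot: [[-0.047, 0.999, -0.003], [0.999, 0.047, -0.002], [-0.002, -0.003, -1.0]]
wrist_force: [-0.0, 0.9, 1.4]
gripper_width: 0.0855
```

Request:
{"api": "play_rows", "payload": {
  "targets": [
    [[0,0,-40,0,0,0,0],[0,0,-40,0,0,0,0],[0,0,0,0,0,0,0],[0,0,0,0,0,0,0]]
  ]
}}

```text
time: 14.8
ee_pos: [0.5297, 0.2989, 0.2149]
ee_rot: [[-0.047, 0.999, 0.002], [0.999, 0.047, 0.001], [0.001, 0.002, -1.0]]
wrist_force: [0.0, -0.5, -0.2]
gripper_width: 0.0852
```

Run:
```python
from st import *
from h import *
import pickle
s=st()
c=bot.camera("wrist"); cv2.imwrite("pics/w9.png",c["img"][:,:,::-1]); pickle.dump(c,open("w9.pkl","wb"))
```

```text
t 14.8 p [0.5297 0.2989 0.2149] yaw_y 2.69 z [ 0.0024  0.0015 -1.    ] F [ 0.  -0.5 -0.2] w 0.0852 j [-0.57  0.49  0.03  1.58 -0.02  1.07 -0.49]
```

View pics/w9.png

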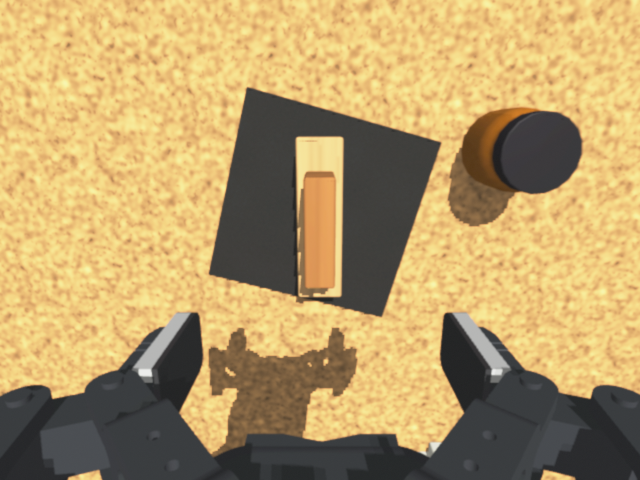

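The brush stands upright on the mat with the block at (296..343, 137..298). I'll check its centring and refine bar, stud and flag from the close wrist frame w5.

Run:
```python
from h import *
import pickle
c=pickle.load(open("w9.pkl","rb"))
for z,n,ps in [(.045,"block",[(296,137),(343,137),(342,297),(299,298)]),(.003,"mat",[(248,88),(440,142),(382,316),(209,273)])]:
    m=[onz(c,*p,z) for p in ps]; print(n,np.mean(m,0))
w=pickle.load(open("w5.pkl","rb")); cv2.imwrite("pics/w5.png",w["img"][:,:,::-1])
crop(w,380,100,240,260,2.3,"pics/w5z.png")
```

```text
block [0.53070977 0.29697104 0.045     ]
mat [0.53048311 0.29739988 0.003     ]
```

View pics/w5.png

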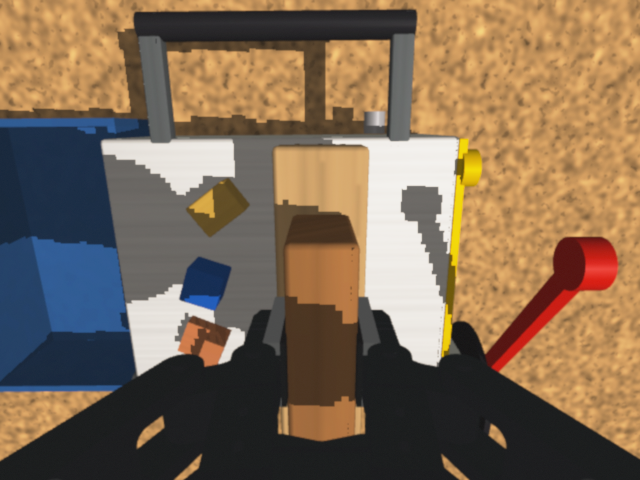

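View pics/w5z.png

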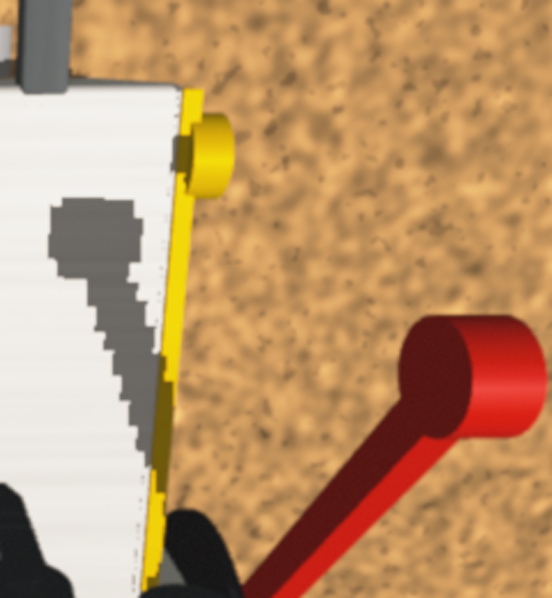

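```bash
cat > ang.py <<'E'
from h import *
from scipy.optimize import minimize_scalar,least_squares
f=np.load("fix.npz");th0=float(f["th"]);o=f["o"]
def f2w(p): 
    c,s=np.cos(th0),np.sin(th0); return np.array([o[0]+c*p[0]-s*p[1],o[1]+s*p[0]+c*p[1],p[2]])
def pt(th,y,r=.12): return f2w([.065-r*np.cos(th),y,.074+r*np.sin(th)])
def ang(cam,px,y,r=.12):
    g=minimize_scalar(lambda t:np.sum((proj(cam,pt(t,y,r))-px)**2),bounds=(-.2,1.3),method="bounded"); return g.x,np.sqrt(g.fun)
E
python3 - <<'E'
from ang import *
import pickle
w=pickle.load(open("w5.pkl","rb"))
Z=lambda x,y:np.array((380+x/2.3,100+y/2.3))
for y in (.104,.106,.108): print("tip mid",y,ang(w,Z(471,377),y))
for y in (.099,.101,.103): print("tip inner",y,ang(w,Z(435,377),y))
for y in (.088,.090,.092): print("stud",y,ang(w,Z(213,156),y), ang(w,Z(191,160),.086))
t,s=pickle.load(open("c0.pkl","rb"))
T1=lambda x,y:(265+(x+.5)/5-.5,130+(y+.5)/5-.5)
S2=lambda x,y:(270+(x+.5)/6-.5,110+(y+.5)/6-.5)
print("top",ang(t,T1(71,255),.106),"side",ang(s,S2(410,436),.101),ang(s,S2(410,436),.106))
# bar
for p in [(137,22),(275,24),(413,22)]: print("bar",onz(w,*p,.074))
print("expected bar mid",f2w([-.118,0,.074]), "edge corner",onz(w,459,137,.078),f2w([-.07,.085,.078]))
E
```

```text
tip mid 0.104 (np.float64(0.6635367992934242), np.float64(3.289077161648222))
tip mid 0.106 (np.float64(0.6560674321278657), np.float64(2.2057539411992786))
tip mid 0.108 (np.float64(0.6480942738475415), np.float64(7.641263393698353))
tip inner 0.099 (np.float64(0.6626052374728868), np.float64(2.8121782927753647))
tip inner 0.101 (np.float64(0.6553912971533795), np.float64(2.7321774765507154))
tip inner 0.103 (np.float64(0.6476698072344257), np.float64(8.220014779463375))
stud 0.088 (np.float64(0.08309039257537175), np.float64(1.5915538420027364)) (np.float64(0.04034378055166484), np.float64(2.2408741724002508))
stud 0.09 (np.float64(0.04486741264668631), np.float64(0.20913766370424203)) (np.float64(0.04034378055166484), np.float64(2.2408741724002508))
stud 0.092 (np.float64(0.0018290603786561344), np.float64(1.5289978368233976)) (np.float64(0.04034378055166484), np.float64(2.2408741724002508))
top (np.float64(0.6581907373214472), np.float64(0.10388407232980978)) side (np.float64(0.6630075636813145), np.float64(1.7703376550342151)) (np.float64(0.6453957001204325), np.float64(0.5954183822736925))
bar [ 0.49018201 -0.10988096  0.074     ]
bar [ 0.49097971 -0.04861431  0.074     ]
bar [0.4901805  0.01273273 0.074     ]
expected bar mid [ 0.49058702 -0.04616284  0.074     ] edge corner [0.53948334 0.03656648 0.078     ] [0.53841925 0.03893169 0.078     ]
```

Brush is within 0.5 mm of the mat centre. The flag reads 0.656 from the wrist, 0.658 from the top and 0.645–0.663 from the side. Moving above the bar with the fingers part open.

Request:
{"api": "play_rows", "payload": {
  "targets": [
    [[-25,-6,0,0,0,0,120],[-40,-6,0,0,0,0,120],[-42,-6,0,0,0,0,120],[-42,-6,0,0,0,0,120],[-42,-6,0,0,0,0,120],[-42,-6,0,0,0,0,120],[-42,-6,0,0,0,0,120],[-40,-6,0,0,0,0,120]]
  ]
}}

```text
time: 15.65
ee_pos: [0.4948, -0.0201, 0.212]
ee_rot: [[-0.047, 0.999, -0.003], [0.999, 0.047, -0.0], [-0.0, -0.003, -1.0]]
wrist_force: [0.5, -0.1, 0.1]
gripper_width: 0.0449
```

Request:
{"api": "play_rows", "payload": {
  "targets": [
    [[-29,-7,0,0,0,0.046,120],[0,0,30,0,0,0,120],[0,0,20,0,0,0,120],[0,0,0,0,0,0,120],[0,0,0,0,0,0,120]]
  ]
}}

```text
time: 16.15
ee_pos: [0.4899, -0.0474, 0.1627]
ee_rot: [[-0.001, 1.0, -0.002], [1.0, 0.001, 0.0], [0.0, -0.002, -1.0]]
wrist_force: [0.5, -0.3, 0.2]
gripper_width: 0.0455
```

Run:
```python
from st import *
from h import *
import pickle
s=st()
c=bot.camera("wrist"); cv2.imwrite("pics/w10.png",c["img"][:,:,::-1]); pickle.dump(c,open("w10.pkl","wb"))
```

```text
t 16.15 p [ 0.4899 -0.0474  0.1627] yaw_y 0.06 z [-0.0025  0.     -1.    ] F [ 0.5 -0.3  0.2] w 0.0455 j [-0.03  0.38  0.11  1.94 -0.05  0.83  0.11]
```

View pics/w10.png

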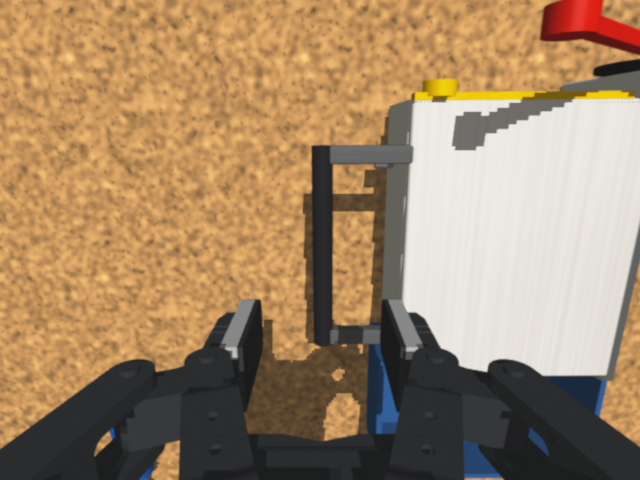

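Bar is centred at px x 322 (between the fingers at 262 and 382), and the inner finger clears the cover edge at about px 405. Descending to the bar.

Request:
{"api": "play_rows", "payload": {
  "targets": [
    [[0,0.5,25,0,0,0,120],[0,0,35,0,0,0,120],[0,0,30,0,0,0,120],[0,0,15,0,0,0,120],[0,0,0,0,0,0,120],[0,0,0,0,0,0,120]]
  ]
}}

```text
time: 16.8
ee_pos: [0.4917, -0.0474, 0.0591]
ee_rot: [[-0.001, 1.0, 0.001], [1.0, 0.001, -0.0], [-0.0, 0.001, -1.0]]
wrist_force: [-0.0, 0.8, -0.5]
gripper_width: 0.0452
```

Run:
```python
from st import *
from h import *
import pickle
s=st()
c=bot.camera("wrist"); cv2.imwrite("pics/w11.png",c["img"][:,:,::-1])
```

```text
t 16.8 p [ 0.4917 -0.0474  0.0591] yaw_y 0.08 z [ 9.e-04 -1.e-04 -1.e+00] F [-0.   0.8 -0.5] w 0.0452 j [-0.01  0.53  0.08  2.06 -0.08  0.55  0.13]
```

View pics/w11.png

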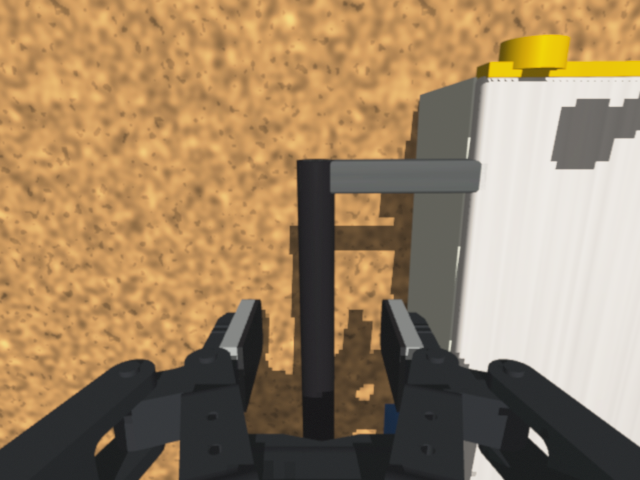

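Request:
{"api": "play_rows", "payload": {
  "targets": [
    [[0,-0.8,4,0,0,0,120],[0,0,0,0,0,0,160],[0,0,0,0,0,0,200],[0,0,0,0,0,0,255],[0,0,0,0,0,0,255],[0,0,0,0,0,0,255],[0,0,0,0,0,0,255]]
  ],
  "grip_force": 60
}}

```text
time: 17.55
ee_pos: [0.4903, -0.0476, 0.0545]
ee_rot: [[-0.001, 1.0, 0.0], [1.0, 0.001, -0.0], [-0.0, 0.0, -1.0]]
wrist_force: [-1.2, -0.4, 3.7]
gripper_width: 0.0103
```

Run:
```python
from st import *
from h import *
import pickle
s=st(); np.savez("bar0.npz",p=s["ee_pos"],R=s["ee_rot"])
c=bot.camera("wrist"); cv2.imwrite("pics/w12.png",c["img"][:,:,::-1]); pickle.dump(c,open("w12.pkl","wb"))
```

```text
t 17.55 p [ 0.4903 -0.0476  0.0545] yaw_y 0.06 z [ 2.e-04 -0.e+00 -1.e+00] F [-1.2 -0.4  3.7] w 0.0103 j [-0.01  0.54  0.08  2.06 -0.08  0.54  0.13]
```

View pics/w12.png

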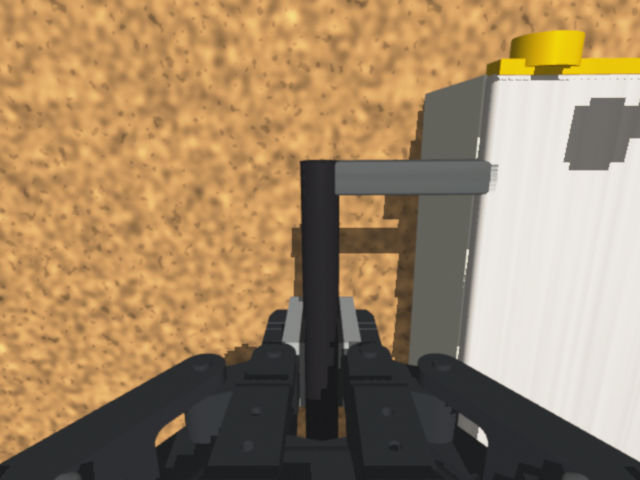

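Bar gripped (opening 10.3 mm, TCP z 54.5 mm). I start the lift as a rigid turn about the hinge, in small rows.

Request:
{"api": "play_rows", "payload": {
  "targets": [
    [[0,-0.54,-6.06,0.033,0,0,255],[0,-0.54,-6.06,0.033,0,0,255],[0,-0.54,-6.06,0.033,0,0,255],[0,-0.54,-6.06,0.033,0,0,255],[0,0,0,0,0,0,255]]
  ]
}}

```text
time: 18.1
ee_pos: [0.4892, -0.0475, 0.0783]
ee_rot: [[-0.001, 0.991, -0.133], [1.0, 0.001, -0.0], [-0.0, -0.133, -0.991]]
wrist_force: [-0.8, 0.2, -3.4]
gripper_width: 0.0097
```

```bash
cat > chk.py <<'E'
from st import *
b=np.load("bar0.npz")
def chk():
    s=st();R=np.array(s["ee_rot"]);p=np.array(s["ee_pos"])
    pitch=np.arctan2(-R[0,2],-R[2,2]); G=p-.019*R[:,2]
    th=np.arctan2(G[2]-.074,.6736-G[0]); 
    print("pitch",round(pitch,4),"G",G.round(4),"bar angle",round(th,4),"radius",round(np.hypot(G[2]-.074,.6736-G[0]),4))
    return s
E
python3 -c "from chk import *; chk()"
```

```text
t 18.1 p [ 0.4892 -0.0475  0.0783] yaw_y 0.07 z [-1.332e-01 -3.000e-04 -9.911e-01] F [-0.8  0.2 -3.4] w 0.0097 j [-0.03  0.56  0.1   1.93 -0.06  0.79  0.11]
pitch 0.1336 G [ 0.4918 -0.0475  0.0971] bar angle 0.1264 radius 0.1833
```

The arc tracks well (radius 183.3 mm, force about 3 N). Continuing.

Request:
{"api": "play_rows", "payload": {
  "targets": [
    [[0,-0.54,-6.06,0.033,0,0,255],[0,-0.54,-6.06,0.033,0,0,255],[0,-0.54,-6.06,0.033,0,0,255],[0,-0.54,-6.06,0.033,0,0,255],[0,-0.54,-6.06,0.033,0,0,255],[0,-0.54,-6.06,0.033,0,0,255],[0,-0.54,-6.06,0.033,0,0,255],[0,0,0,0,0,0,255]]
  ]
}}

```text
time: 18.9
ee_pos: [0.4949, -0.0475, 0.1198]
ee_rot: [[-0.001, 0.934, -0.357], [1.0, 0.001, -0.0], [0.0, -0.357, -0.934]]
wrist_force: [-2.7, -0.0, -3.2]
gripper_width: 0.0101
```

Request:
{"api": "play_rows", "payload": {
  "targets": [
    [[0,-0.54,-6.06,0.033,0,0,255],[0,-0.54,-6.06,0.033,0,0,255],[0,-0.54,-6.06,0.033,0,0,255],[0,-0.54,-6.06,0.033,0,0,255],[0,-0.54,-6.06,0.033,0,0,255],[0,-0.54,-6.06,0.033,0,0,255],[0,0,0,0,0,0,255],[0,0,0,0,0,0,255]]
  ]
}}

```text
time: 19.7
ee_pos: [0.5072, -0.0474, 0.1538]
ee_rot: [[-0.001, 0.847, -0.532], [1.0, 0.001, -0.0], [0.0, -0.532, -0.847]]
wrist_force: [-3.3, 0.2, -4.1]
gripper_width: 0.0106
```

Run:
```python
from chk import *
from h import *
import pickle
chk()
t=bot.camera("top");s=bot.camera("side");w=bot.camera("wrist"); pickle.dump((t,s,w),open("c13.pkl","wb"))
crop(t,265,130,160,110,5,"pics/t13.png"); crop(s,290,130,140,120,5,"pics/s13.png"); cv2.imwrite("pics/w13.png",w["img"][:,:,::-1])
```

```text
t 19.7 p [ 0.5072 -0.0474  0.1538] yaw_y 0.06 z [-5.323e-01 -1.000e-04 -8.466e-01] F [-3.3  0.2 -4.1] w 0.0106 j [-0.03  0.73  0.12  1.45 -0.04  1.53  0.09]
pitch 0.5613 G [ 0.5173 -0.0474  0.1699] bar angle 0.5504 radius 0.1833
```

View pics/s13.png

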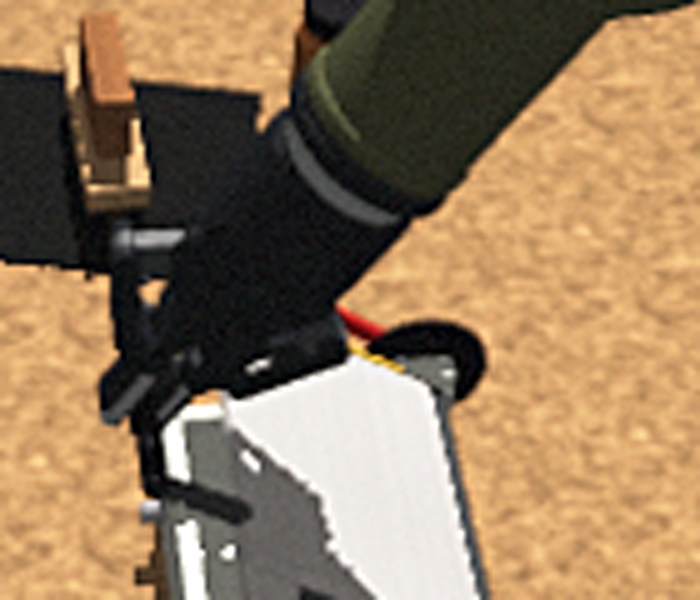

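View pics/t13.png

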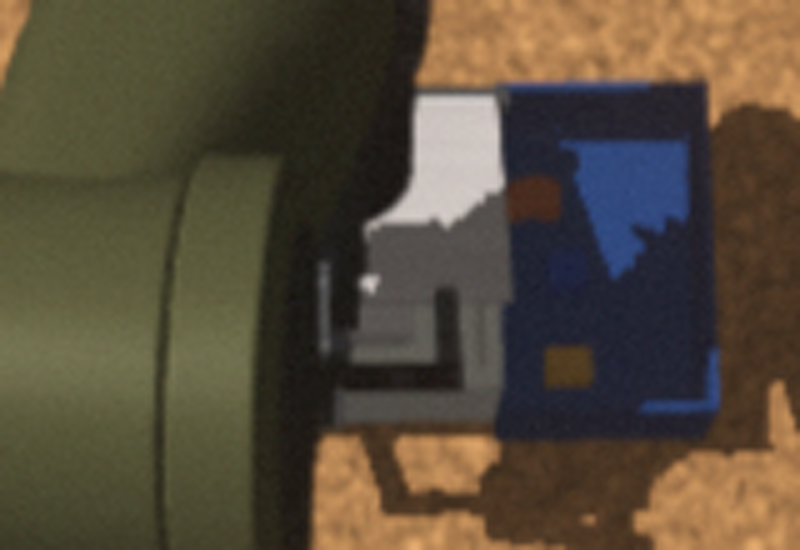

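View pics/w13.png

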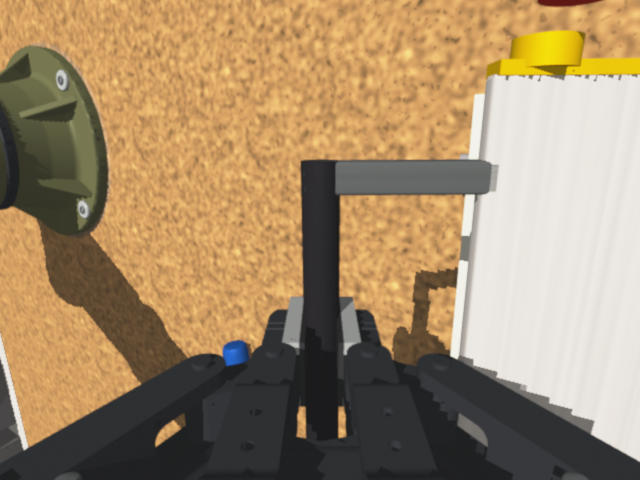

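The tool view is unchanged (no slip) and nothing touches. In the wrist view the stud is at (547,48) and the red tip is just entering at (575,0). About 0.1 rad is left; I do most of it and compare stud and tip in the wrist view.

Request:
{"api": "play_rows", "payload": {
  "targets": [
    [[0,-0.54,-6.06,0.033,0,0,255],[0,-0.54,-6.06,0.033,0,0,255],[0,-0.54,-6.06,0.033,0,0,255],[0,0,0,0,0,0,255],[0,0,0,0,0,0,255]]
  ]
}}

```text
time: 20.35
ee_pos: [0.5164, -0.0473, 0.1705]
ee_rot: [[-0.001, 0.79, -0.613], [1.0, 0.001, -0.0], [0.0, -0.613, -0.79]]
wrist_force: [-5.2, 2.3, -1.8]
gripper_width: 0.0102
```

Run:
```python
from chk import *
from h import *
import pickle
chk()
s=bot.camera("side");w=bot.camera("wrist"); pickle.dump((s,w),open("c14.pkl","wb"))
crop(s,290,130,140,120,5,"pics/s14.png"); crop(w,440,0,200,150,4,"pics/w14.png")
```

```text
t 20.35 p [ 0.5164 -0.0473  0.1705] yaw_y 0.07 z [-6.133e-01 -2.000e-04 -7.899e-01] F [-5.2  2.3 -1.8] w 0.0102 j [-0.03  0.79  0.12  1.32 -0.03  1.69  0.09]
pitch 0.6602 G [ 0.528  -0.0473  0.1855] bar angle 0.6535 radius 0.1833
```

View pics/s14.png

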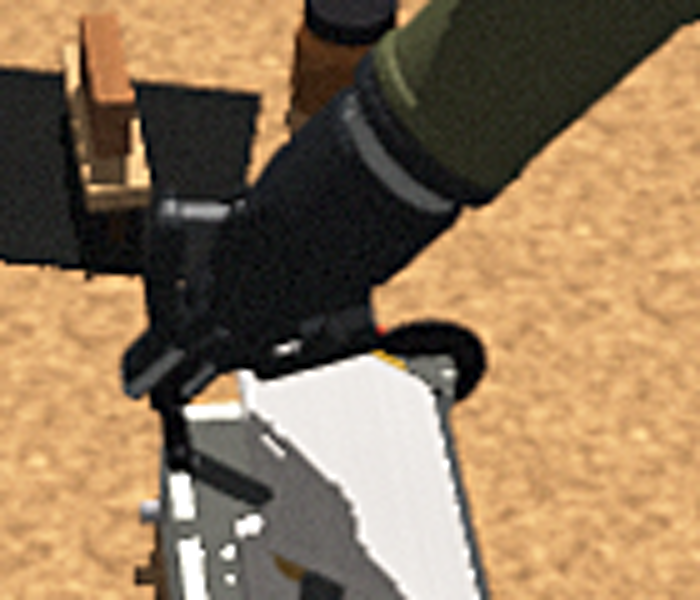

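View pics/w14.png

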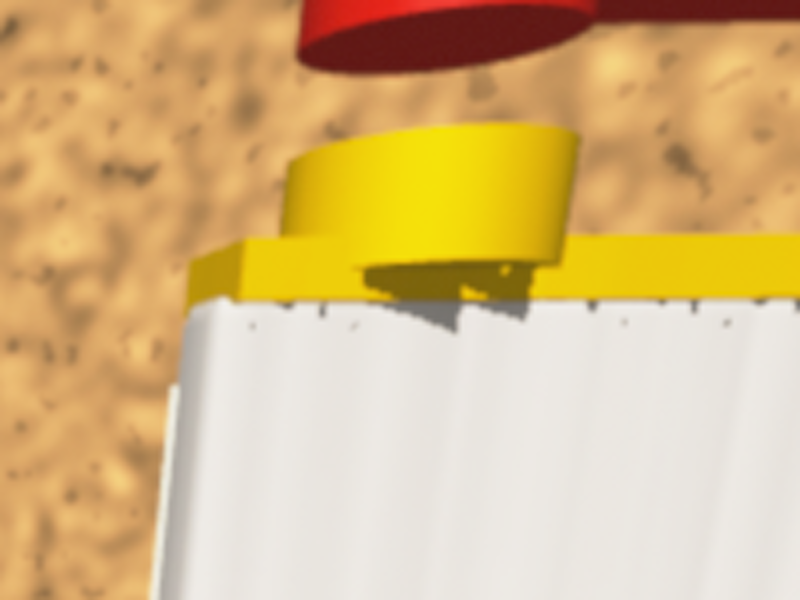

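Stud edges and tip edges line up along y in the wrist view (stud left edge (283..288), tip left (298..303); stud right 562..578, tip right 597 in the zoom), but that view is weak in angle. I'll tighten the flag angle from the earlier overall wrist frame, correcting the camera by known fixture points.

Run:
```python
from h import *
import pickle
t,s,w=pickle.load(open("c3.pkl","rb"))
crop(w,60,40,220,280,2,"pics/z1.png"); crop(w,340,50,150,150,4,"pics/z2.png"); crop(w,190,45,200,120,4,"pics/z3.png")
```

```text
(no output)
```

View pics/z1.png

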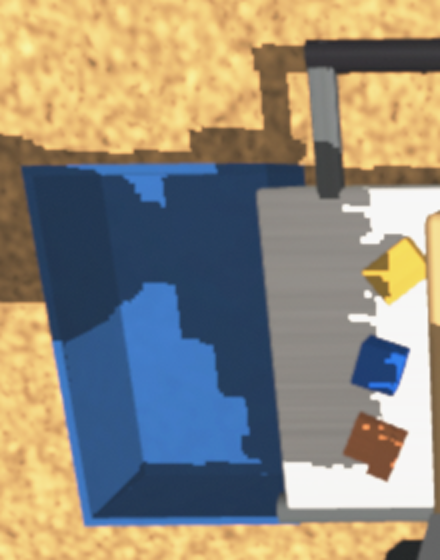

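View pics/z2.png

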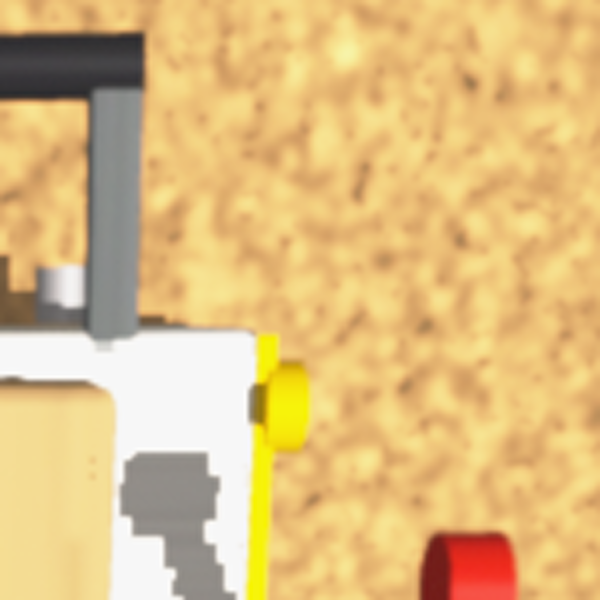

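View pics/z3.png

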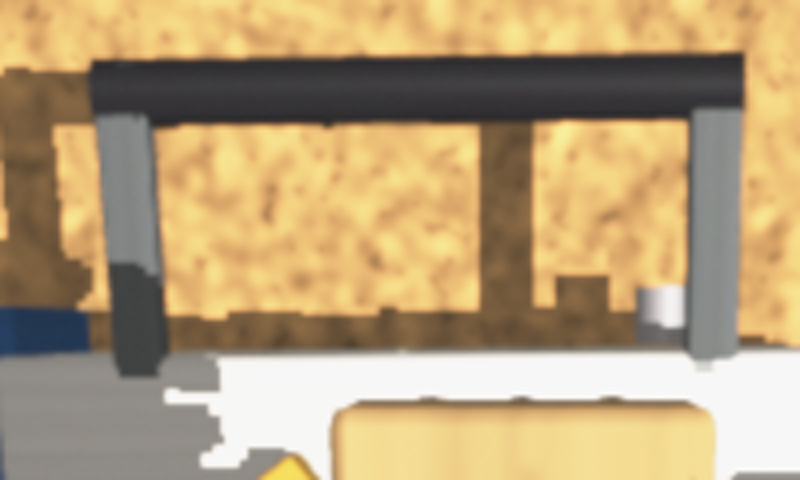

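Run:
```python
from ang import *
import pickle
t,s,w=pickle.load(open("c3.pkl","rb")); w5=pickle.load(open("w5.pkl","rb"))
for n,c in (("w3",w),("w5",w5)):
    im=c["img"].astype(int); m=(im[:,:,0]>70)&(im[:,:,1]<50)&(im[:,:,2]<50)
    ys,xs=np.where(m); 
    for x in range(xs.min(),xs.max()+1,3 if n=="w3" else 6):
        c_=ys[xs==x]
        if len(c_): print(n,x,c_.min(),c_.max(),end=" | ")
    print()
from scipy.spatial.transform import Rotation as Ro
F=np.array([(-80,-185,60),(80,-185,60),(-70,-85,78),(65,-85,78),(-70,85,78),(-118,-61,74),(-118,61,74)])/1000
px=np.array([(71,124),(103.5,302.5),(188.5,135),(203,294),(404.2,133.2),(213,68),(375.8,65.7)])
W=np.array([f2w(p) for p in F])
print("raw res",(np.array([proj(w,p) for p in W])-px).round(1).tolist())
def cor(c,v):
    c2=dict(c);E=c["extrinsics"].copy();E[:3,3]+=v[:3]; E[:3,:3]=Ro.from_rotvec(v[3:]).as_matrix()@E[:3,:3]; c2["extrinsics"]=E; return c2
g=least_squares(lambda v:np.r_[(np.array([proj(cor(w,v),p) for p in W])-px).ravel(),v[:3]/.003,v[3:]/.006],np.zeros(6))
print(g.x.round(4),(np.array([proj(cor(w,g.x),p) for p in W])-px).round(1).tolist())
pickle.dump(g.x,open("cor3.pkl","wb"))
```

```text
w3 423 270 279 | w3 426 264 287 | w3 429 256 279 | w3 432 247 272 | w3 435 239 264 | w3 438 230 256 | w3 441 222 249 | w3 444 213 241 | w3 447 187 234 | w3 450 184 226 | w3 453 184 220 | w3 456 184 211 | w3 459 184 209 | w3 462 184 209 | w3 465 185 207 | 
w5 197 355 355 | w5 299 229 241 | w5 305 228 239 | w5 341 222 222 | w5 485 354 354 | w5 491 348 368 | w5 497 341 371 | w5 503 334 365 | w5 509 327 359 | w5 515 320 353 | w5 521 313 347 | w5 527 306 341 | w5 533 298 335 | w5 539 291 329 | w5 545 284 323 | w5 551 277 317 | w5 557 246 311 | w5 563 239 305 | w5 569 238 299 | w5 575 238 293 | w5 581 238 289 | w5 587 237 289 | w5 593 237 289 | w5 599 237 289 | w5 605 240 288 | w5 611 246 282 | 
raw res [[0.6, -4.4], [-1.3, -2.0], [0.1, -2.9], [0.4, -1.3], [2.6, -2.1], [2.9, -2.1], [1.6, -0.5]]
[-0.0016  0.0016  0.0007 -0.0007 -0.0011 -0.007 ] [[0.1, -1.0], [-0.6, 0.2], [-1.1, -0.3], [0.5, 0.3], [0.7, -1.0], [1.2, 0.6], [-0.7, 1.0]]
```

Run:
```python
from ang import *
import pickle
from scipy.spatial.transform import Rotation as Ro
t,s,w=pickle.load(open("c3.pkl","rb")); w5=pickle.load(open("w5.pkl","rb")); v=pickle.load(open("cor3.pkl","rb"))
def cor(c,v):
    c2=dict(c);E=c["extrinsics"].copy();E[:3,3]+=v[:3]; E[:3,:3]=Ro.from_rotvec(v[3:]).as_matrix()@E[:3,:3]; c2["extrinsics"]=E; return c2
for n,c,p in (("w3",w,(457.2,196.5)),("w5",w5,(585.5,263.2))):
    for k in (c,cor(c,v)):
        print(n,"y=.106",ang(k,np.array(p),.106)); g=least_squares(lambda q:proj(k,pt(q[0],q[1]))-p,[.65,.106]); print("   free",g.x)
# joint with top/side using per-camera fixture fits
import ang
t0,s0=pickle.load(open("c0.pkl","rb"))
T1=lambda x,y:(265+(x+.5)/5-.5,130+(y+.5)/5-.5)
S2=lambda x,y:(270+(x+.5)/6-.5,110+(y+.5)/6-.5)
def shift(c,d): c=dict(c);E=c["extrinsics"].copy();E[:2,3]+=d;c["extrinsics"]=E;return c
tt=shift(t0,[-.0008,0]);ss=shift(s0,[.0008,0])
P,e=tri(tt,T1(71,255),ss,S2(410,436));x=P[0]-ang.o[0];print("tri",np.arctan2(P[2]-.074,.065-x),np.hypot(P[2]-.074,.065-x),e,P[1]-ang.o[1])
for c,p in ((tt,T1(71,255)),(ss,S2(410,436))): print(ang.ang(c,np.array(p),.106))
```

```text
w3 y=.106 (np.float64(0.6535114962828059), np.float64(0.7219877939306721))
   free [0.65488856 0.10551925]
w3 y=.106 (np.float64(0.6511542009677724), np.float64(1.5967568073531784))
   free [0.64816041 0.10706651]
w5 y=.106 (np.float64(0.6550321266617825), np.float64(1.2540875481242177))
   free [0.6567845  0.10554126]
w5 y=.106 (np.float64(0.6568283699555684), np.float64(4.311834460273122))
   free [0.65096455 0.10758228]
tri 0.6530581770286513 0.12111102034201048 0.00033523455661297274 0.10611901593373557
(np.float64(0.6504115727492431), np.float64(0.13952132057913527))
(np.float64(0.6509668863903091), np.float64(0.3829457935367033))
```

All estimates of the flag agree at about 0.653 ± 0.005, and the cover by bar position is about 0.655, so they are in line. I hold still and verify before handing in.

Request:
{"api": "play_rows", "payload": {
  "targets": [
    [[0,0,0,0,0,0,255],[0,0,0,0,0,0,255],[0,0,0,0,0,0,255],[0,0,0,0,0,0,255],[0,0,0,0,0,0,255],[0,0,0,0,0,0,255]]
  ]
}}

```text
time: 21.05
ee_pos: [0.5167, -0.0473, 0.1708]
ee_rot: [[-0.001, 0.79, -0.613], [1.0, 0.001, -0.0], [0.0, -0.613, -0.79]]
wrist_force: [-5.3, 2.2, -2.7]
gripper_width: 0.0098
```

Run:
```python
from chk import *
from h import *
s=chk(); print("qd",np.abs(s["qd"]).max())
t=bot.camera("top");sd=bot.camera("side");w=bot.camera("wrist")
cv2.imwrite("pics/t15.png",t["img"][:,:,::-1]);cv2.imwrite("pics/s15.png",sd["img"][:,:,::-1]);crop(w,440,0,200,150,4,"pics/w15.png")
```

```text
t 21.05 p [ 0.5167 -0.0473  0.1708] yaw_y 0.08 z [-6.132e-01 -4.000e-04 -7.899e-01] F [-5.3  2.2 -2.7] w 0.0098 j [-0.03  0.79  0.12  1.32 -0.03  1.69  0.09]
pitch 0.6601 G [ 0.5283 -0.0473  0.1858] bar angle 0.656 radius 0.1833
qd 0.0021800322386600806
```

View pics/s15.png

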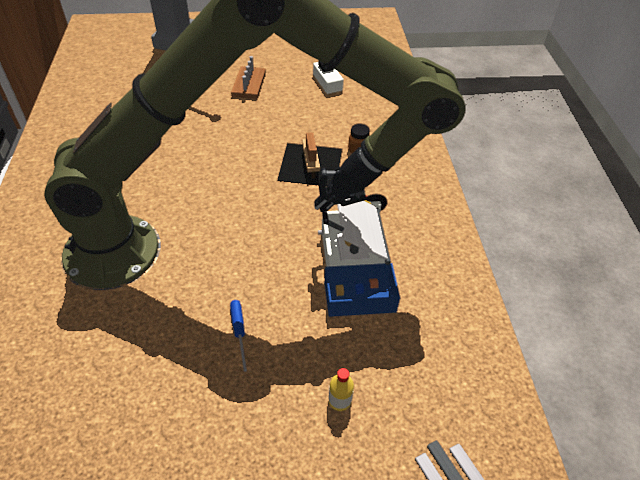

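View pics/t15.png

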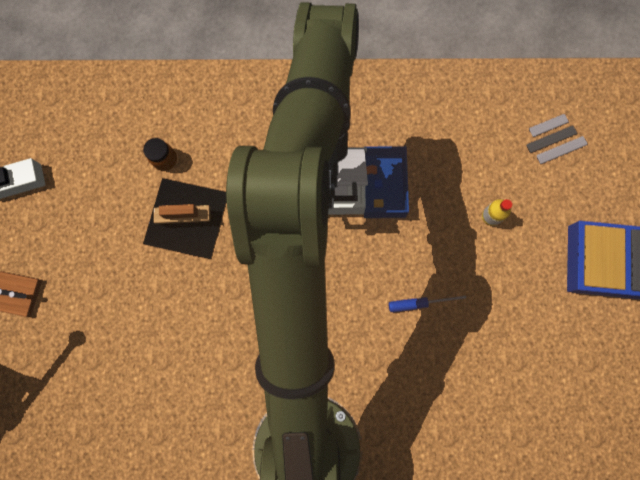

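View pics/w15.png

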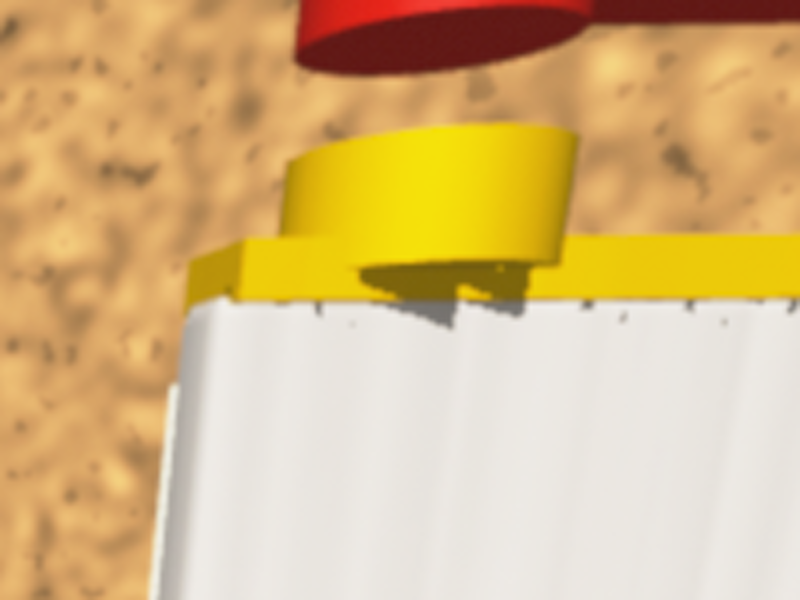

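Side and top views show the bystanders unmoved: driver at (237,318), oil at (341,392) and jar at (360,138) in the side view. The brush stands on its mat, and the scraps are in the tray. Arm still (max joint speed 0.002 rad/s). Handing in.

```bash
python3 -c "
from rig import bot
print(bot.sign_off())"
```

```text
the job is handed in; nothing more can be done
None
```

The job is handed in at about 21 s of the 64 s allowed. All three pieces are in the tray, the brush is back on its mat, and the arm is holding the cover in line with the flag.

- **Sweep:** One pass with the bristles about 2 mm above the shut cover took all three pieces over the edge. The pictures straight after showed all three in the tray. In the last pictures the brass and copper pieces are clear, but the blue one could not be made out against the blue floor in shadow.
- **Brush:** It stands upright, released, with its centre within 0.5 mm of the mat's middle.
- **Cover:** The gripper still holds the bar. The bar's position gives a cover angle of 0.656–0.659 rad and the tool tilt gives 0.660. The arm was still, with joint speeds no higher than 0.002 rad/s and a wrist force of about 6 N.
- **Flag:** The cameras put it at 0.645–0.663 rad, most readings near 0.653, so the mismatch with the cover is at most about 0.01 rad. The last close-up shows the yellow stud lined up with the red tip, but that view says little about angle, and the arm hid the flag from the other two cameras. So the alignment rests on where the gripper holds the bar plus the earlier flag readings.
- **Bystanders:** The screwdriver, oil bottle and jar appear unmoved. Nothing was seen touching the flag arm.

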